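# Clear the washed boards, load the sink drawer and push it home

## Robot

A 6-joint arm with a two-finger parallel gripper is mounted at the origin on the work surface. World frame = base frame: x ahead of the robot, y to its left, z up, the work surface at z = 0. Lengths are in m, angles in rad, forces in N, time in s.
With the tool pointing down it reaches from about 0.375 to 0.825 m from the base axis. Payload 5.5 kg.
Tool frame: the origin (TCP) lies between the finger pads; the fingertips stand 8 mm ahead of it and the grasp point (between the pads) lies 11 mm behind it; x points along the fingers, y is the direction in which the jaws open and shut, and the axes are right-handed (so a half turn about x gives the same grasp; the last joint's range is limited). The gripper opens to 85 mm and grips with 20 to 120 N. Pads are 22 mm wide; open, the fingers measure 114 mm over their backs; the gripper's body (76 mm by 85 mm) begins 54 mm behind the grasp point. The pads swing forward as they close: fully open they stand 13 mm farther back than shut.
Start: joints at [1.171, 0.314, -0.047, 1.21, 0, 1.571], TCP at [0.234, 0.553, 0.217] pointing down, gripper open.
Joint ranges: [-2.67, 2.67], [-0.69, 1.73], [-1.03, 1.25], [-2.08, 2.16], [-1.42, 1.45], [-3.14, 3.14]. Speed limits (rad/s): [2.39, 2.39, 3.01, 3.14, 3.14, 3.14].

## Interface

Orientations are given as a rotation vector (axis times angle).
In Python, from station import bot gives the robot as it stands.
- The arm moves only by the tool drive_tool, never from a script. Its argument "moves" is text: rows parted by semicolons, each of 6 numbers parted by spaces: the shift along the world's x, y, z in mm, then the turn, a rotation vector about the world's x, y, z in rad. A call has 1 to 8 rows; each row shifts and turns the pose as measured when the row begins; what a row does not reach is not made up. A row lasts 1/10 s, in which the tool goes at most 50 mm and 8.59 degrees, less where a joint would pass 70% of its speed; a pose out of reach is approached as far as the arm can. A call is refused whole if a number of a shift passes 50 or a number of a turn 0.15, either way. A call with a gripper value outside its range is refused whole. "jaw" is the closure, from 0 (fully open) to 1 (shut), set as the call begins (left out, the last holds). The fingers move at their own pace and stop on an object; the grip force is fixed at half the most. Time passes only in rows, so rows that do not move let the fingers close. It gives the time, the measured TCP pose, the force and the opening at its end, in the units of the state.
- bot.read_state(): the state, without advancing time (a new reading comes with each control period).
- bot.capture(name): name is "side" or "top"; returns the picture (400x640x3 uint8, blue, green, red); there is no depth.
- bot.calibration(name): a dict with "intrinsics" (3x3 intrinsics, pixels), "R" (3x3) and "t" (3): a world point X has camera coordinates R X + t. Camera axes: x right, y down, z forward; pixel columns grow to the right and rows downward; lengths in m; the calibration is good to about 2 mm. A picture is of the moment at which its call begins. calibration takes no time and is no camera call.
- bot.sign_off(): hands the job in, once; it reports no verdict.
The state is a dict: "time": time; "joints": joint angles; "qvel": joint speeds; "effort": joint torques, N m; "ee_pos": TCP position; "eef_rot": TCP orientation; "force": force on the tool from outside, world axes, zero at the start; "moment": the same for the moment, N m; "grip_width": opening from 0.0 (shut) to 1.0 (fully open).
Only numpy, scipy, OpenCV 4.12 (cv2) and the standard library are available. Lean on these libraries where they do the work, as an engineer would, in place of code of your own. Each camera call takes 0.05 s, during which the arm holds its last target.

## Task

The two washed chopping boards standing in the open drawer keep it from closing: take them out and lean each on its long edge against the tiled pipe boxing, foot a few centimetres out and top resting on the tiles, so that they dry. Put every small sink part lying on the cupboard floor into the drawer, then push the drawer fully home until it clicks in at its detent. Leave the soap bottle, the soap rack and the jar where they stand.

Things in the scene. Friction and masses are not known exactly. Their poses are not given: they have to be found in the camera images.
- drawer (a joint): Drawer of the white slotted crate stack. 0 = fully home at its stop; grows as it is drawn out towards the robot (m), 0.19 = fully out, where it starts. About 2.5 N of friction; over the last 14 mm a spring catch resists with about 5 N more until 5 mm, then pulls it in to 0 and holds it there. Left short of that it can spring back to 14 mm.
- drawer_in (a point): Point on the drawer's inner floor (moves with it), on its middle line, 12 mm above the cupboard floor; x = closing direction (into the stack), y left, z up. Inner floor: y -106 to +106 mm, x -94 (inside of front panel) to +155 mm (rear wall); walls 63 mm high. Both side walls carry pairs of guide ribs, 16 mm deep and 52 mm high, forming 14 mm grooves at x = -45 and +18 mm.
- stack_front (a point): Middle of the lower front edge of the deck above the drawer, fixed with the crate stack, 88 mm above the cupboard floor; same axes as drawer_in. What stands higher than this in the drawer stops it from closing. The deck is 6 mm thick and 234 mm wide; 50 mm behind this edge rises the front of the open top crate, up to 180 mm above the floor, its lid flipped open on the left side.
- drawer_front (a point): Centre of the outer face of the drawer's flat front panel, 45 mm above the cupboard floor; the panel is 230 mm wide and 70 mm high (8 to 78 mm above the floor). Same axes as drawer_in: x points in the closing direction.
- wall_foot (a point): Foot of the tiled pipe boxing, a fixed low white-tiled wall 150 mm high and 500 mm long: the middle of the line where its upright front face meets the cupboard floor. x points into the wall, y along it (250 mm either way), z up. The face looks towards the robot.
- bamboo_board_center (a point): Centre of the bamboo chopping board: 10 mm thick (its x), 200 mm long (y), 170 mm high as it stands on its long edge (z up). It starts upright in one of the two drawer grooves, with a few mm of play, its foot on the drawer's floor; 0.25 kg. Pinch it by its upper edge.
- bamboo_board_top (a point): Middle of the bamboo board's upper long edge, 85 mm above its centre; same axes.
- green_board_center (a point): Centre of the green plastic chopping board, same sizes, weight and axes as the bamboo one, in the other groove.
- green_board_top (a point): Middle of the green board's upper long edge, 85 mm above its centre; same axes.
- drain_cover_grip (a point): Red silicone drain cover: disc 76 mm across and 8 mm thick with an upright knob 22 mm across on its middle from 8 to 36 mm above its underside. The point is the knob's centre, 22 mm above the underside. 60 g. May be absent, like every small part.
- mop_clamp_grip (a point): Small aluminium mop clamp head: base 40 mm (x) by 70 mm (y), 18 mm high at its jaws, with an upright round socket 26 mm across in the middle up to 46 mm above its underside. The point is on the socket's axis, 31 mm above the underside. 150 g.
- sink_strainer_grip (a point): Steel sink strainer: 70 mm across, 21 mm high, with an upright stem 18 mm across from there to 47 mm above its underside. The point is on the stem's axis, 34 mm above the underside. 70 g.
- pot_scrubber_grip (a point): Round blue pot scrubber: 60 mm across, 18 mm high, with an upright knob 24 mm across from there to 47 mm above its underside. The point is on the knob's axis, 32 mm above the underside. 70 g.
- valve_body_grip (a point): Brass stop-valve body standing on its 48 mm flange: collar 32 mm across up to 18 mm and a round neck 24 mm across up to 46 mm above its underside. The point is on the neck's axis, 32 mm above the underside. 180 g.
- soap_bottle: Bystander: yellow bottle, 60 mm across, 170 mm high, standing on the floor at the right; origin at the centre of its underside.
- soap_rack: Bystander: steel soap rack, 75 by 110 mm, 22 mm high, on the floor left of the drawer; origin at the centre of its underside.
- jar: Bystander: jar, 60 mm across, 80 mm high, on the floor left of the crate stack; origin at the centre of its underside.
There are look-alikes about, which are no part of the job. Leave any black, orange or turquoise look-alike of the part that bears sink_strainer_grip alone.

How it is judged:
On the way, in this order (a step that is already met when the one before it is completed fails the run):
1. every small part present lies in the drawer while it is still open (x of drain_cover_grip in the frame of drawer_in between -0.094 and 0.155 m and y of drain_cover_grip in the frame of drawer_in between -0.106 and 0.106 m and z of drain_cover_grip in the frame of drawer_in between -0.005 and 0.062 m and x of mop_clamp_grip in the frame of drawer_in between -0.094 and 0.155 m and y of mop_clamp_grip in the frame of drawer_in between -0.106 and 0.106 m and z of mop_clamp_grip in the frame of drawer_in between -0.005 and 0.062 m and x of sink_strainer_grip in the frame of drawer_in between -0.094 and 0.155 m and y of sink_strainer_grip in the frame of drawer_in between -0.106 and 0.106 m and z of sink_strainer_grip in the frame of drawer_in between -0.005 and 0.062 m and x of pot_scrubber_grip in the frame of drawer_in between -0.094 and 0.155 m and y of pot_scrubber_grip in the frame of drawer_in between -0.106 and 0.106 m and z of pot_scrubber_grip in the frame of drawer_in between -0.005 and 0.062 m and x of valve_body_grip in the frame of drawer_in between -0.094 and 0.155 m and y of valve_body_grip in the frame of drawer_in between -0.106 and 0.106 m and z of valve_body_grip in the frame of drawer_in between -0.005 and 0.062 m and value of joint drawer above 0.05 m), for 0.2 s.
2. the drawer is pushed home and seated at its detent (value of joint drawer below 0.005 m), for 0.3 s.
At the end, for the whole second after the job is handed in: Drawer within 5 mm of its stop, every small part present inside its walls; both boards stand on their long edge on the cupboard floor, leaning 5 to 28 degrees, square to the tiled boxing within 15 degrees, upper edge within 30 mm of its face, middle within its length. Bystanders left alone (value of joint drawer below 0.005 m and x of drain_cover_grip in the frame of drawer_in between -0.094 and 0.155 m and y of drain_cover_grip in the frame of drawer_in between -0.106 and 0.106 m and z of drain_cover_grip in the frame of drawer_in between -0.005 and 0.062 m and x of mop_clamp_grip in the frame of drawer_in between -0.094 and 0.155 m and y of mop_clamp_grip in the frame of drawer_in between -0.106 and 0.106 m and z of mop_clamp_grip in the frame of drawer_in between -0.005 and 0.062 m and x of sink_strainer_grip in the frame of drawer_in between -0.094 and 0.155 m and y of sink_strainer_grip in the frame of drawer_in between -0.106 and 0.106 m and z of sink_strainer_grip in the frame of drawer_in between -0.005 and 0.062 m and x of pot_scrubber_grip in the frame of drawer_in between -0.094 and 0.155 m and y of pot_scrubber_grip in the frame of drawer_in between -0.106 and 0.106 m and z of pot_scrubber_grip in the frame of drawer_in between -0.005 and 0.062 m and x of valve_body_grip in the frame of drawer_in between -0.094 and 0.155 m and y of valve_body_grip in the frame of drawer_in between -0.106 and 0.106 m and z of valve_body_grip in the frame of drawer_in between -0.005 and 0.062 m and angle between bamboo_board_center's own z axis and vertical between 0.08 and 0.5 rad and height (world z) of bamboo_board_center between 0.068 and 0.095 m and x of bamboo_board_top in the frame of wall_foot between -0.03 and 0.02 m and y of bamboo_board_center in the frame of wall_foot between -0.26 and 0.26 m and angle between the y axis of each of bamboo_board_center, green_board_center and the y axis of wall_foot, either way round below 0.26 rad and angle between green_board_center's own z axis and vertical between 0.08 and 0.5 rad and height (world z) of green_board_center between 0.068 and 0.095 m and x of green_board_top in the frame of wall_foot between -0.03 and 0.02 m and y of green_board_center in the frame of wall_foot between -0.26 and 0.26 m); the robot touches nothing.
It fails at once if a bystander (soap bottle, soap rack or jar) is tipped over or shifted more than 30 mm (distance of any of soap_bottle, soap_rack, jar from where it was at the start of the episode above 0.03 m or angle between any of soap_bottle, soap_rack, jar's own z axis and vertical above 0.5 rad).
Of drain_cover, mop_clamp, sink_strainer, pot_scrubber, valve_body only 3 to 4 are there at a start; the rules pass over those that are not, and their reading is None.
At some moment in a run one of drain_cover, mop_clamp, sink_strainer, pot_scrubber, valve_body may be knocked a few centimetres aside while the robot is not near it.
It also fails if it takes over 200 s, if anything falls off the work surface, if the arm or the gripper's body presses on something with over 40 N, if the wrist force passes 120 N, or if a joint passes its speed limit or range.

## Working session

There is one attempt and no reset: what is moved stays moved. The work goes in short steps, Python scripts to look and compute and a tool call to move; the robot and the scene stay as the last step left them, time stands still between calls to the robot, and variables do not carry over. Pictures are saved under pics/ and viewed, and the job is handed in when it is done.

Besides the shell and the picture viewer there is one more tool, called after "Emit:" as name(argument=value, ...), one argument or row to a line, values as JSON. drive_tool: Moves the arm, as the interface text tells. Its arguments: {"type":"object","properties":{"moves":{"type":"string"},"jaw":{"type":"number"}},"required":["moves"]}

```bash
ls; mkdir -p pics
python3 - <<'E'
from station import bot
import cv2
s=bot.read_state();print(s)
for n in("side","top"):
    cv2.imwrite(f"pics/{n}0.png",bot.capture(n)); print(n,bot.calibration(n))
E
```

```text
pics
{'time': 0.0, 'joints': array([ 1.17102288e+00,  3.14187165e-01, -4.80655717e-02,  1.21019653e+00,
       -7.51450948e-07,  1.57076898e+00]), 'qvel': array([ 7.88026378e-04, -1.72223887e-03, -2.85533638e-03, -1.48865730e-03,
        4.41362863e-04, -4.13918650e-05]), 'effort': array([ 1.36716491e-03, -5.39592469e+01,  3.39746296e+01,  1.90070813e-02,
       -7.07127413e-06, -3.59926968e-07]), 'ee_pos': array([0.23329532, 0.55214338, 0.2157638 ]), 'eef_rot': array([ 0.31231589,  1.54828259, -0.31487491]), 'force': array([ 0.05929091,  0.00696958, -0.0343157 ]), 'moment': array([-0.02157016,  0.03984688,  0.07281735]), 'grip_width': 1.005036037290688}
side {'intrinsics': array([[365.18465063,   0.        , 320.39137812],
       [  0.        , 365.18465063, 195.14406464],
       [  0.        ,   0.        ,   1.        ]]), 'R': array([[ 0.74858071, -0.66303791, -0.00276558],
       [-0.36064164, -0.40366318, -0.84082914],
       [ 0.55638524,  0.63042586, -0.54129355]]), 't': array([-0.39818559,  0.30105755,  0.78248671])}
top {'intrinsics': array([[369.79919089,   0.        , 325.18157412],
       [  0.        , 369.79919089, 198.77952232],
       [  0.        ,   0.        ,   1.        ]]), 'R': array([[ 0.01272099, -0.99990748, -0.00481838],
       [-0.98884778, -0.01186491, -0.14845639],
       [ 0.14838549,  0.00665315, -0.98890722]]), 't': array([-0.00413012,  0.54938856,  1.22860755])}
```

View pics/side0.png

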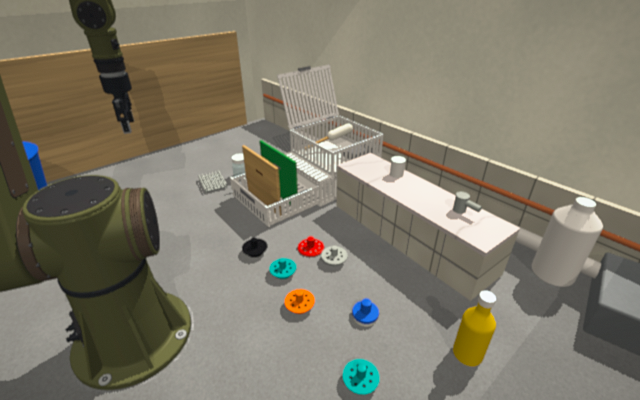

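View pics/top0.png

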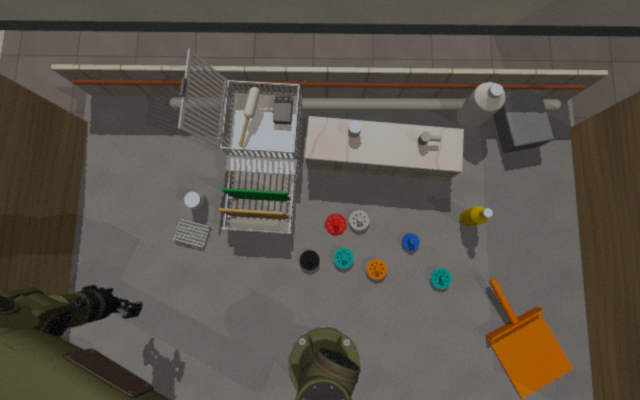

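Run:
```python
import cv2,numpy as np
a=cv2.imread("pics/side0.png");b=cv2.imread("pics/top0.png")
cv2.imwrite("pics/c1.png",cv2.resize(a[220:400,230:500],(0,0),fx=2.9,fy=2.9,interpolation=cv2.INTER_CUBIC))
cv2.imwrite("pics/c2.png",cv2.resize(b[110:300,170:450],(0,0),fx=2.8,fy=2.8,interpolation=cv2.INTER_CUBIC))
cv2.imwrite("pics/c3.png",cv2.resize(a[60:260,190:460],(0,0),fx=2.9,fy=2.9,interpolation=cv2.INTER_CUBIC))
```

```text
(no output)
```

View pics/c1.png

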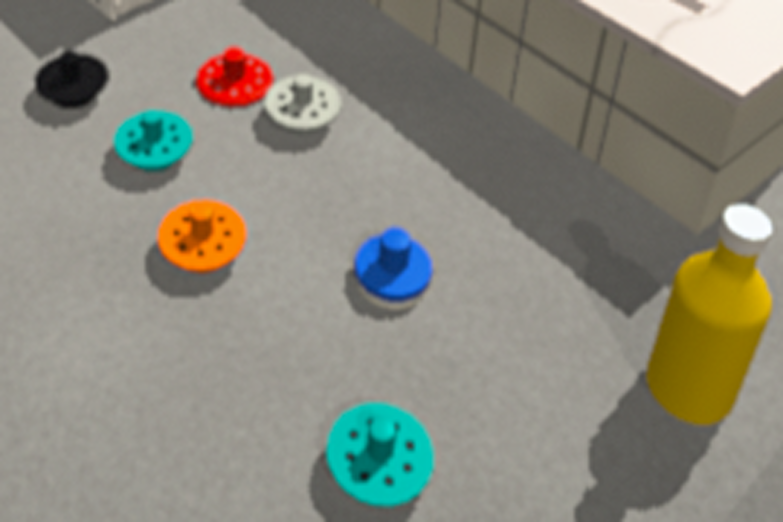

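View pics/c2.png

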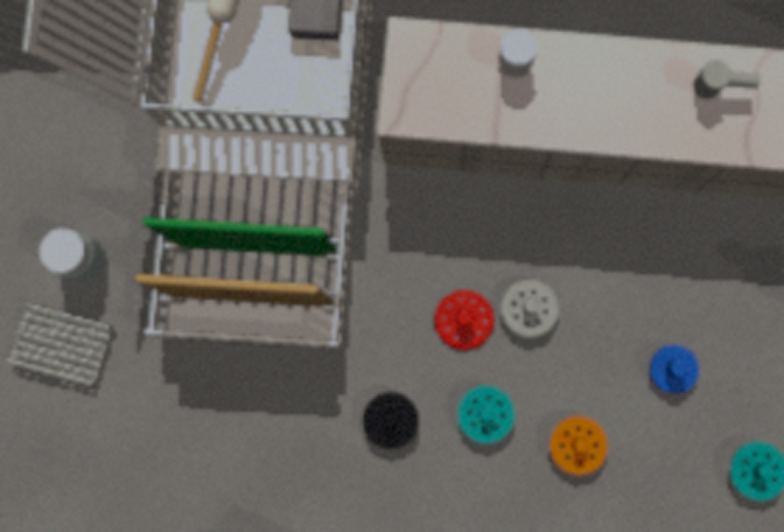

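View pics/c3.png

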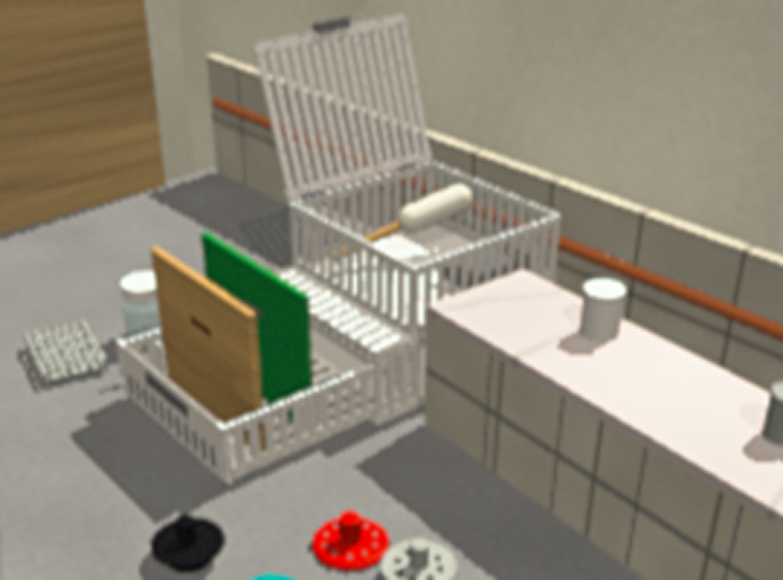

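```bash
cat > h.py <<'E'
import numpy as np, cv2
from station import bot
C={n:bot.calibration(n) for n in("side","top")}
def ray(n,px):
    c=C[n];d=np.linalg.inv(c["intrinsics"])@np.array([px[0],px[1],1.]);R=c["R"]
    return -R.T@c["t"],R.T@d
def atz(n,px,z):
    o,d=ray(n,px);return o+d*(z-o[2])/d[2]
def proj(n,X):
    c=C[n];p=(c["R"]@np.atleast_2d(X).T).T+c["t"];q=(c["intrinsics"]@p.T).T;return q[:,:2]/q[:,2:]
def tri(a,b):
    A=[];B=[]
    for n,px in(("side",a),("top",b)):
        o,d=ray(n,px);d=d/np.linalg.norm(d);P=np.eye(3)-np.outer(d,d);A.append(P);B.append(P@o)
    X=np.linalg.lstsq(np.vstack(A),np.hstack(B),rcond=None)[0]
    return X
def seg(n,img,lo,hi):
    h=cv2.cvtColor(img,cv2.COLOR_BGR2HSV);m=cv2.inRange(h,np.array(lo),np.array(hi))
    N,l,s,c=cv2.connectedComponentsWithStats(m)
    return [(s[i,4],s[i,:4],c[i].round(1)) for i in range(1,N) if s[i,4]>25]
E
python3 - <<'E'
from h import *
a=cv2.imread("pics/side0.png");b=cv2.imread("pics/top0.png")
for nm,lo,hi,z in(("red",(0,200,90),(4,255,255),.008),("blue",(105,150,70),(125,255,255),.018),("green",(60,180,20),(75,255,255),.1),("bamboo",(12,90,90),(20,200,255),.1),("yellow",(20,200,60),(28,255,255),.05)):
    for n,i in(("side",a),("top",b)):
        for r in seg(n,i,lo,hi): print(nm,n,r, atz(n,r[2],z).round(3))
# steel from top crop
print("steel",atz("top",(170+530/2.8,110+308/2.8),.021), atz("side",(230+303/2.9,220+102/2.9),.021))
E
python3 - <<'E'
import cv2
a=cv2.imread("pics/side0.png");b=cv2.imread("pics/top0.png")
f=lambda i,s:cv2.resize(i,(0,0),fx=s,fy=s,interpolation=cv2.INTER_CUBIC)
cv2.imwrite("pics/d1.png",f(b[150:250,210:310],6))
cv2.imwrite("pics/d2.png",f(a[130:240,220:350],6))
cv2.imwrite("pics/d3.png",f(b[100:190,295:475],4.4))
E
```

```text
red side (np.int32(324), array([298, 237,  26,  19], dtype=int32), array([310.3, 246.9])) [ 0.461 -0.038  0.008]
red top (np.int32(264), array([326, 215,  20,  20], dtype=int32), array([335.5, 224.2])) [ 0.465 -0.034  0.008]
blue side (np.int32(487), array([ 22, 142,  25,  47], dtype=int32), array([ 34.7, 163.2])) [-0.025  1.037  0.018]
blue side (np.int32(470), array([353, 299,  26,  24], dtype=int32), array([365.2, 311.3])) [ 0.405 -0.294  0.018]
blue top (np.int32(221), array([402, 234,  17,  16], dtype=int32), array([410.2, 241.6])) [ 0.408 -0.291  0.018]
green side (np.int32(833), array([261, 141,  35,  57], dtype=int32), array([282. , 169.2])) [0.573 0.236 0.1  ]
green top (np.int32(359), array([223, 189,  66,  12], dtype=int32), array([256.1, 194.2])) [0.553 0.229 0.1  ]
bamboo side (np.int32(23112), array([  0,  31, 247, 151], dtype=int32), array([124.6, 100. ])) [0.418 1.322 0.1  ]
bamboo side (np.int32(35), array([316, 136,  13,   7], dtype=int32), array([321.9, 139.3])) [0.828 0.326 0.1  ]
bamboo side (np.int32(1404), array([242, 145,  38,  60], dtype=int32), array([261.1, 176.5])) [0.495 0.241 0.1  ]
bamboo top (np.int32(63), array([240, 118,   8,  28], dtype=int32), array([243.5, 131.6])) [0.766 0.28  0.1  ]
bamboo top (np.int32(232), array([218, 208,  66,   7], dtype=int32), array([250.5, 211.1])) [0.497 0.245 0.1  ]
bamboo top (np.int32(41), array([367, 258,  20,  20], dtype=int32), array([379.4, 264.1])) [ 0.332 -0.173  0.1  ]
yellow side (np.int32(1753), array([453, 304,  43,  62], dtype=int32), array([473.9, 335.2])) [ 0.501 -0.493  0.05 ]
yellow top (np.int32(342), array([461, 207,  26,  19], dtype=int32), array([472.4, 216.2])) [ 0.495 -0.495  0.05 ]
steel [ 0.4796464  -0.11602422  0.021     ] [ 0.47790689 -0.11712463  0.021     ]
```

View pics/d1.png

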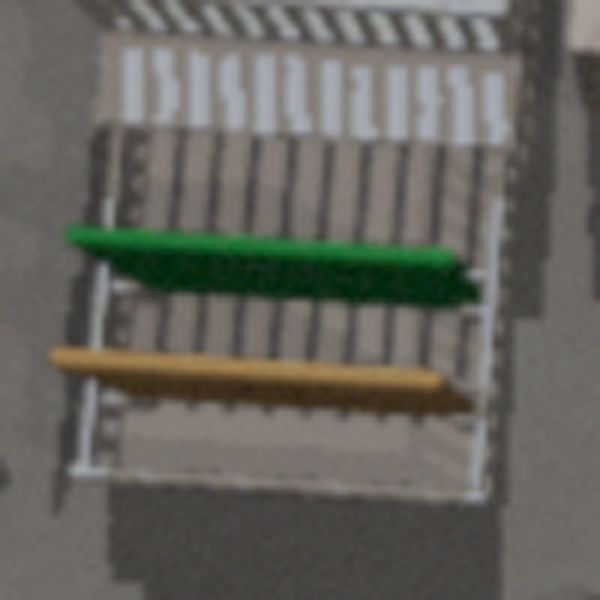

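View pics/d2.png

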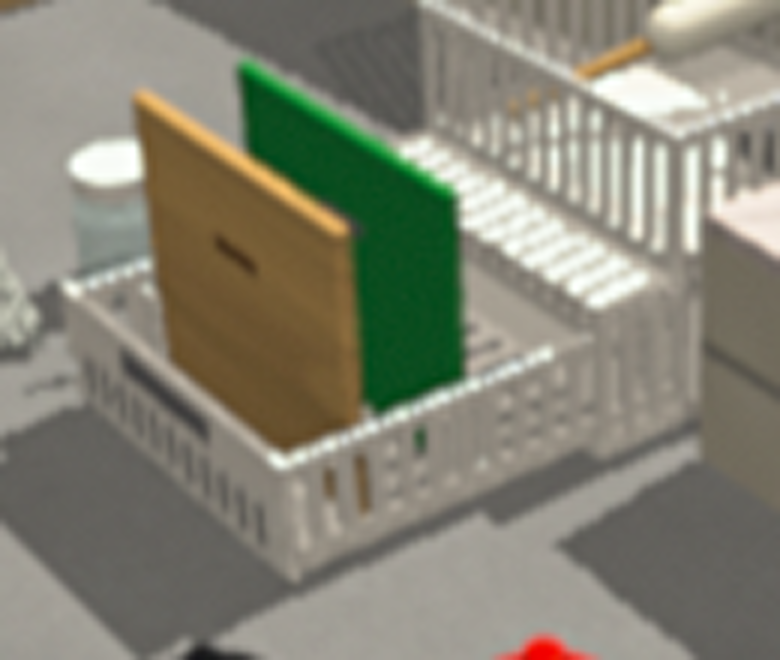

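View pics/d3.png

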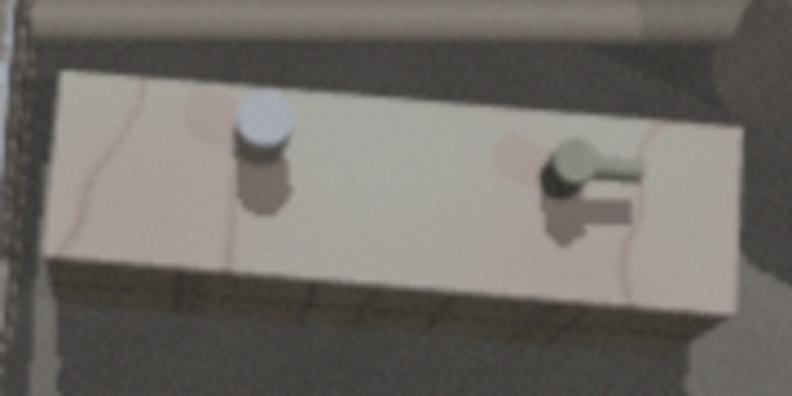

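Run:
```python
from h import *
def ln(nm,p,q,z,n="top"):
    P,Q=atz(n,p,z),atz(n,q,z);d=P-Q;print(nm,n,P.round(3),Q.round(3),"mid",((P+Q)/2).round(4),"len",np.linalg.norm(d).round(3),"yaw",np.arctan2(-d[0],d[1]).round(3))
ln("green",(221.7,189.2),(287,191.7),.182)
ln("bamboo",(218.7,209.5),(283.3,213.3),.182)
ln("green",(220+240/6,130+65/6),(220+456/6,130+192/6),.182,"side")
ln("bamboo",(220+138/6,130+95/6),(220+350/6,130+232/6),.182,"side")
ln("wall",(305.7,158.6),(462,170.9),.15)
ln("wall",(338.5,163),(494,247),.15,"side")
ln("drawer",(222.5,228.7),(290.3,232.8),.076)
ln("drawer",(220+65/6,130+290/6),(220+285/6,130+462/6),.076,"side")
# red knob, blue knob tops from side
print("redknob",atz("side",(230+234/2.9,220+50/2.9),.036),"blue",atz("side",(230+396/2.9,220+237/2.9),.047),"steel",atz("side",(230+303/2.9,220+86/2.9),.047))
from scipy.spatial.transform import Rotation as R
print(R.from_rotvec(bot.read_state()["eef_rot"]).as_matrix().round(3))
```

```text
green top [0.554 0.319 0.182] [0.549 0.119 0.182] mid [0.5514 0.2189 0.182 ] len 0.2 yaw -0.027
bamboo top [0.491 0.325 0.182] [0.482 0.128 0.182] mid [0.4868 0.2265 0.182 ] len 0.197 yaw -0.047
green side [0.548 0.314 0.182] [0.544 0.12  0.182] mid [0.5461 0.2168 0.182 ] len 0.194 yaw -0.024
bamboo side [0.487 0.318 0.182] [0.482 0.121 0.182] mid [0.4844 0.2196 0.182 ] len 0.197 yaw -0.028
wall top [0.662 0.066 0.15 ] [ 0.627 -0.43   0.15 ] mid [ 0.6446 -0.1822  0.15  ] len 0.497 yaw -0.069
wall side [0.674 0.076 0.15 ] [ 0.655 -0.431  0.15 ] mid [ 0.6646 -0.1775  0.15  ] len 0.507 yaw -0.038
drawer top [0.44  0.34  0.076] [0.429 0.116 0.076] mid [0.4348 0.228  0.076 ] len 0.225 yaw -0.048
drawer side [0.436 0.334 0.076] [0.432 0.117 0.076] mid [0.4341 0.2254 0.076 ] len 0.217 yaw -0.022
redknob [ 0.46732785 -0.0329179   0.036     ] blue [ 0.40716483 -0.29330873  0.047     ] steel [ 0.47218652 -0.12249033  0.047     ]
[[-0.001  0.389  0.921]
 [-0.001  0.921 -0.389]
 [-1.    -0.002  0.   ]]
```

Emit:
drive_tool(
  moves="0 0 40 0 0 0;32 -41 0 0 0 -0.15;32 -41 0 0 0 -0.15;32 -41 0 0 0 -0.15;32 -41 0 0 0 -0.15;32 -41 0 0 0 -0.15;32 -41 0 0 0 -0.15;32 -41 0 0 0 -0.15",
  jaw=0.4,
)

```text
time: 0.9
ee_pos: [0.4457, 0.2753, 0.2536]
eef_rot: [1.12, 1.268, -1.125]
force: [0.7, 0.6, -0.8]
grip_width: 0.603
```

```bash
cat > st.py <<'E'
from h import *
from scipy.spatial.transform import Rotation as R
s=bot.read_state();M=R.from_rotvec(s["eef_rot"]).as_matrix()
print("t",s["time"],"p",s["ee_pos"].round(4),"g",round(s["grip_width"],3),"F",s["force"].round(1),"yaw of tool y",np.arctan2(M[1,1],M[0,1]).round(3),"\nx",M[:,0].round(3),"y",M[:,1].round(3),"j",s["joints"].round(2))
E
python3 st.py
```

```text
t 0.9 p [0.4457 0.2753 0.2536] g 0.603 F [ 0.7  0.6 -0.8] yaw of tool y 0.118 
x [-0.006  0.001 -1.   ] y [ 0.993  0.118 -0.006] j [ 0.55  0.16 -0.16  1.26  0.    2.  ]
```

Emit:
drive_tool(
  moves="20 -27 0 0 0 -0.08;20 -26 0 0 0 -0.07;0 0 0 0 0 0",
)

```text
time: 1.2
ee_pos: [0.4894, 0.2146, 0.2526]
eef_rot: [1.242, 1.19, -1.25]
force: [-0.9, 0.9, 0.6]
grip_width: 0.601
```

```bash
python3 st.py
cat > shot.py <<'E'
import sys
from h import *
n,x0,y0,x1,y1,f,name=sys.argv[1:8];x0,y0,x1,y1=map(int,(x0,y0,x1,y1));f=float(f)
i=bot.capture(n);cv2.imwrite(f"pics/{name}_full.png",i);cv2.imwrite(f"pics/{name}.png",cv2.resize(i[y0:y1,x0:x1],(0,0),fx=f,fy=f,interpolation=cv2.INTER_CUBIC))
E
python3 shot.py side 170 60 370 240 4 e1; python3 shot.py top 0 0 640 400 1.2 e2
```

```text
t 1.2 p [0.4894 0.2146 0.2526] g 0.601 F [-0.9  0.9  0.6] yaw of tool y -0.049 
x [-0.006 -0.    -1.   ] y [ 0.999 -0.049 -0.006] j [ 0.41  0.18 -0.13  1.26  0.    2.03]
```

View pics/e1.png

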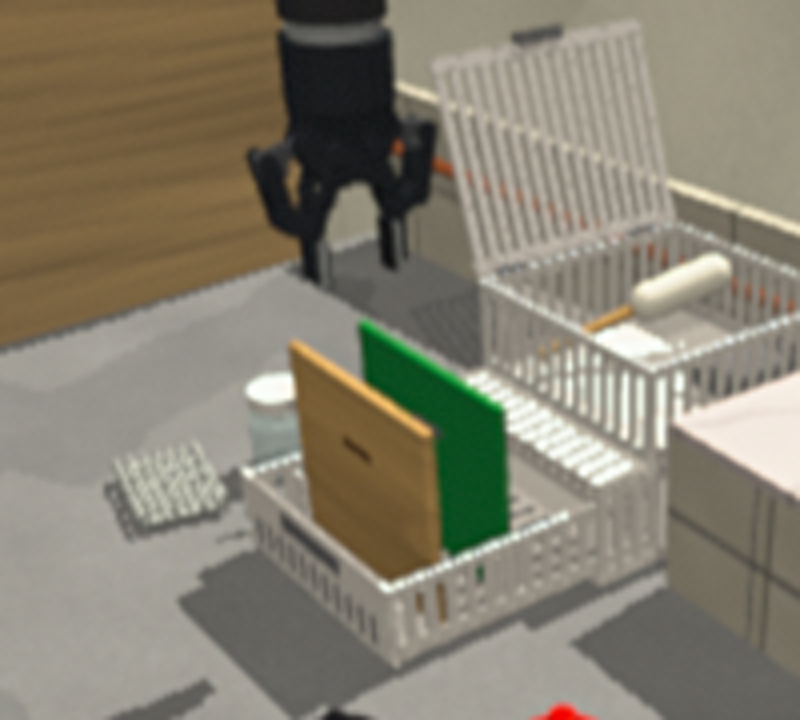

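View pics/e2.png

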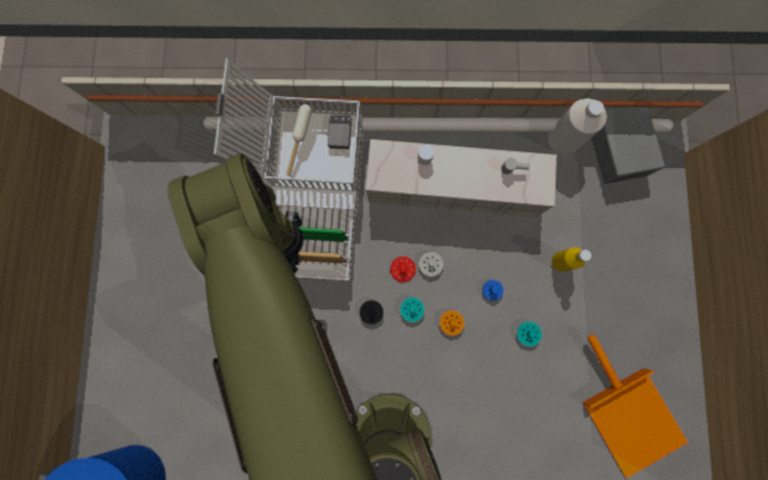

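Emit:
drive_tool(
  moves="-3 6 -25 0 0 0.015;0 0 -35 0 0 0;0 0 -33 0 0 0;0 0 0 0 0 0",
)

```text
time: 1.7
ee_pos: [0.4821, 0.2274, 0.158]
eef_rot: [1.224, 1.207, -1.227]
force: [-1.1, -1.0, 0.4]
grip_width: 0.602
```

Emit:
drive_tool(
  moves="0 0 0 0 0 0;0 0 0 0 0 0;0 0 0 0 0 0;0 0 0 0 0 0;0 0 0 0 0 0",
  jaw=1,
)

```text
time: 2.2
ee_pos: [0.4832, 0.2305, 0.1631]
eef_rot: [1.225, 1.207, -1.22]
force: [0.4, 0.1, -2.6]
grip_width: 0.09
```

```bash
python3 st.py;python3 shot.py side 170 60 370 240 4 e3
```

```text
t 2.2 p [0.4832 0.2305 0.1631] g 0.09 F [ 0.4  0.1 -2.6] yaw of tool y -0.017 
x [-0.002  0.006 -1.   ] y [ 1.    -0.017 -0.002] j [ 0.44  0.22 -0.29  1.06  0.01  2.03]
```

View pics/e3.png

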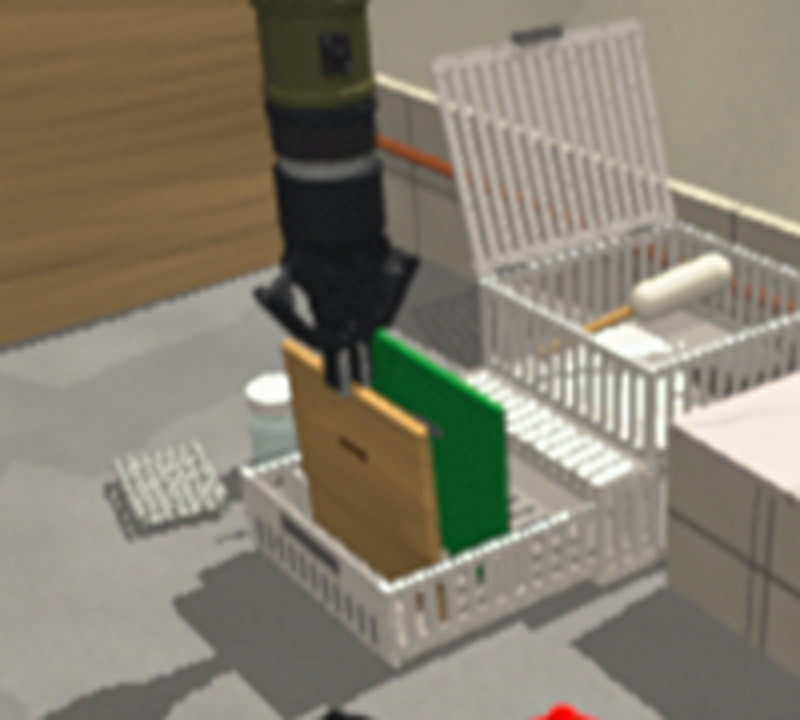

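Emit:
drive_tool(
  moves="0 0 20 0 0 0;0 0 25 0 0 0;0 0 25 0 0 0;0 0 25 0 0 0;0 0 0 0 0 0",
)

```text
time: 2.75
ee_pos: [0.4823, 0.2295, 0.2611]
eef_rot: [1.224, 1.207, -1.222]
force: [0.9, 0.3, -2.2]
grip_width: 0.093
```

```bash
python3 st.py;python3 shot.py side 170 40 370 240 3.5 e4
```

```text
t 2.75 p [0.4823 0.2295 0.2611] g 0.093 F [ 0.9  0.3 -2.2] yaw of tool y -0.017 
x [-0.003  0.005 -1.   ] y [ 1.    -0.017 -0.003] j [ 0.44  0.18 -0.12  1.27  0.01  2.03]
```

View pics/e4.png

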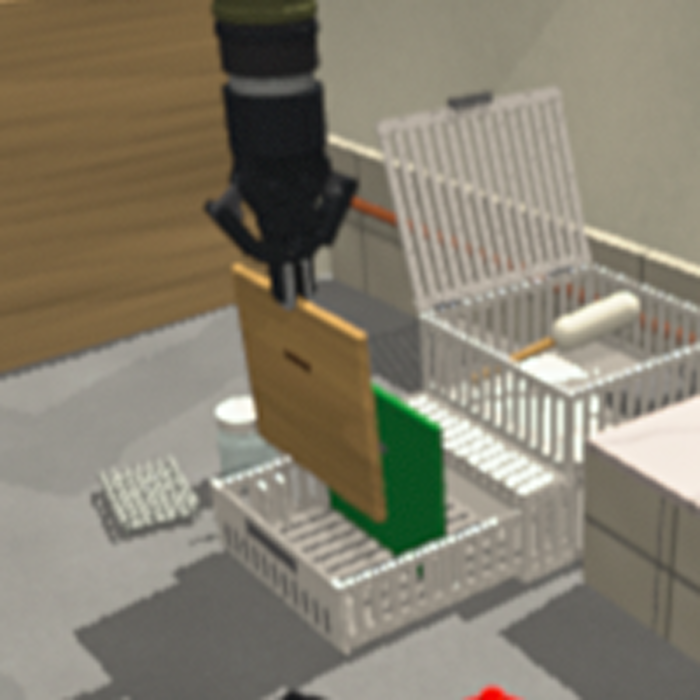

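Run:
```python
import cv2
a=cv2.imread("pics/side0.png")
cv2.imwrite("pics/f1.png",cv2.resize(a[145:300,325:525],(0,0),fx=3.8,fy=3.8,interpolation=cv2.INTER_CUBIC))
```

```text
(no output)
```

View pics/f1.png

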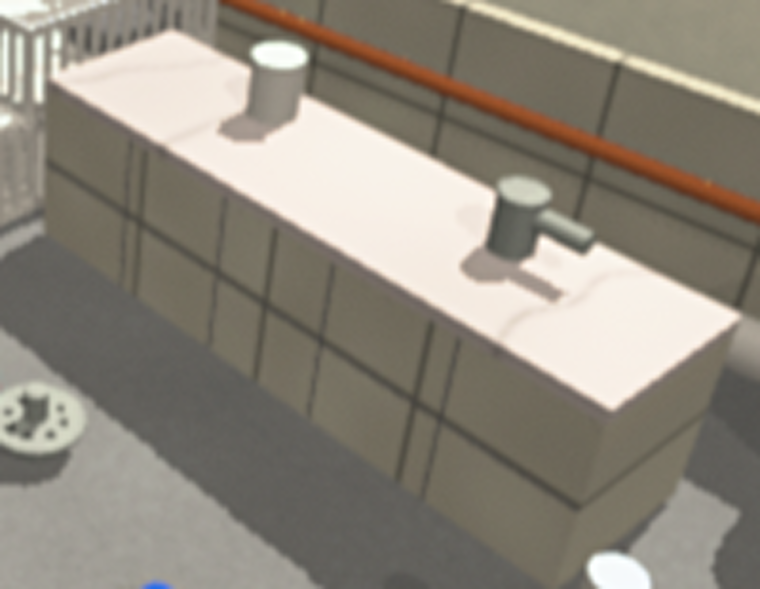

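Run:
```python
from h import *
for p,z in(((337.4,166.6),.15),((485.5,253.4),.15),((336.8,206.8),0),((471,299.5),0)): print(atz("side",p,z).round(4))
print(atz("top",(306.5,158.6),.15),atz("top",(462,170.9),.15), atz("top",(295+55/4.4,100+297/4.4),0), atz("top",(295+690/4.4,100+345/4.4),0))
```

```text
[0.6557 0.0615 0.15  ]
[ 0.6216 -0.429   0.15  ]
[0.6591 0.063  0.    ]
[ 0.629  -0.4272  0.    ]
[0.66184218 0.06312807 0.15      ] [ 0.62746586 -0.42997915  0.15      ] [0.6683863  0.06788705 0.        ] [ 0.63448045 -0.44805304  0.        ]
```

Emit:
drive_tool(
  moves="0 -40 0 0 0 0;0 -45 0 0 0 -0.02;0 -45 0 0 0 -0.02;0 -45 0 0 0 -0.01;0 -45 0 0 0 0;0 -45 0 0 0 0;15 -45 0 0 0 0;15 -45 0 0 0 0",
)

```text
time: 3.6
ee_pos: [0.5037, -0.1324, 0.2476]
eef_rot: [1.248, 1.2, -1.261]
force: [0.7, 0.8, -1.9]
grip_width: 0.087
```

```bash
python3 st.py
```

```text
t 3.6 p [ 0.5037 -0.1324  0.2476] g 0.087 F [ 0.7  0.8 -1.9] yaw of tool y -0.057 
x [-0.018  0.008 -1.   ] y [ 0.998 -0.057 -0.018] j [-0.26  0.17 -0.16  1.26  0.    1.37]
```

Emit:
drive_tool(
  moves="20 -36 3 0 0 -0.01;20 -36 3 0 0 0;20 -36 3 0.002 0.03 0;20 -30 0 0.002 0.03 0;0 0 0 0.002 0.03 0;0 0 0 0 0 0",
)

```text
time: 4.2
ee_pos: [0.5815, -0.2827, 0.2439]
eef_rot: [1.216, 1.274, -1.351]
force: [0.2, -0.0, -0.8]
grip_width: 0.09
```

```bash
python3 st.py; python3 shot.py side 280 60 520 280 3.2 g1;python3 shot.py top 280 100 500 260 3.5 g2
```

```text
t 4.2 p [ 0.5815 -0.2827  0.2439] g 0.09 F [ 0.2 -0.  -0.8] yaw of tool y -0.077 
x [-0.123  0.019 -0.992] y [ 0.989 -0.076 -0.124] j [-0.43  0.51  0.3   1.48 -0.03  1.22]
```

View pics/g1.png

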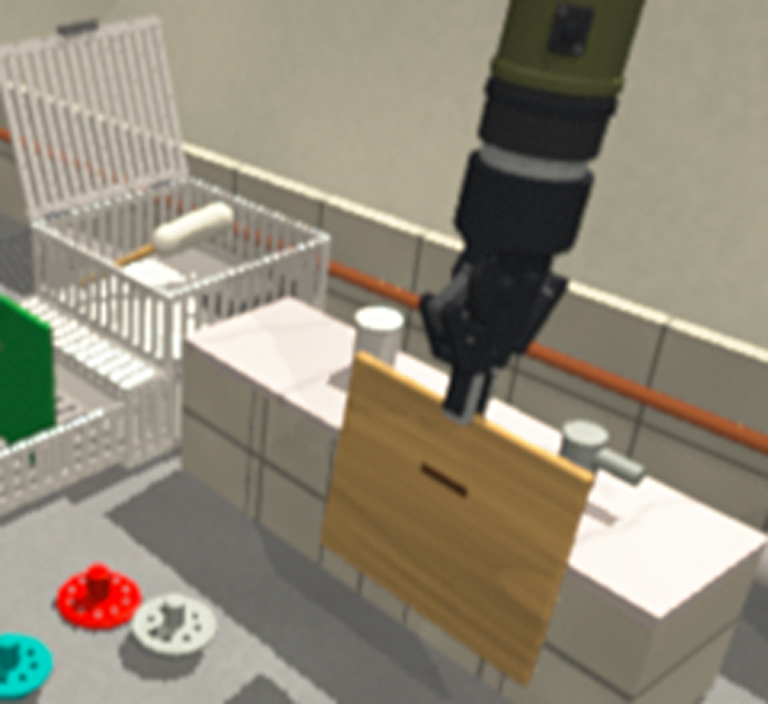

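View pics/g2.png

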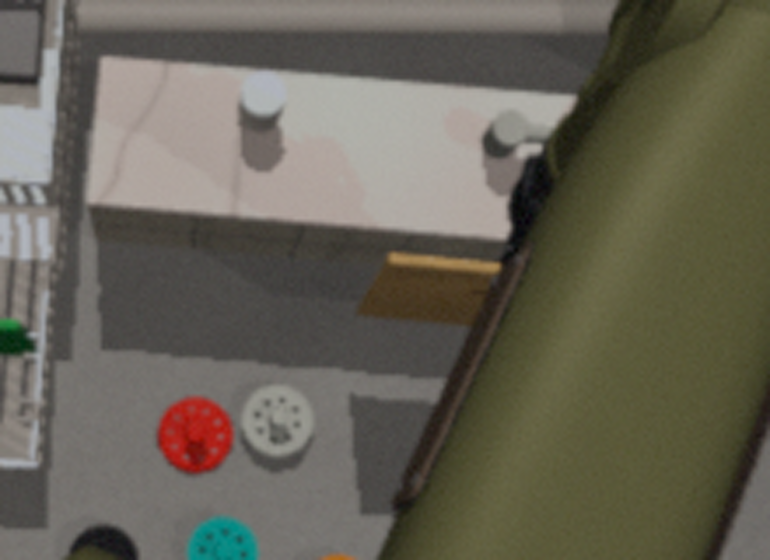

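Emit:
drive_tool(
  moves="10 0 -20 0 0 0;9 0 -25 0 0 0;0 0 -25 0 0 0;0 0 -10 0 0 0;0 0 0 0 0 0",
)

```text
time: 4.8
ee_pos: [0.5984, -0.278, 0.1646]
eef_rot: [1.215, 1.27, -1.343]
force: [-0.3, 0.2, -2.3]
grip_width: 0.09
```

```bash
python3 st.py
```

```text
t 4.8 p [ 0.5984 -0.278   0.1646] g 0.09 F [-0.3  0.2 -2.3] yaw of tool y -0.072 
x [-0.116  0.018 -0.993] y [ 0.991 -0.072 -0.117] j [-0.42  0.56  0.19  1.32 -0.03  1.23]
```

Emit:
drive_tool(
  moves="2 0 -8 0 0 0;0 0 -4 0 0 0;0 0 -2 0 0 0;0 0 0 0 0 0",
)

```text
time: 5.2
ee_pos: [0.6015, -0.2778, 0.1538]
eef_rot: [1.216, 1.265, -1.34]
force: [-0.4, -0.5, -2.0]
grip_width: 0.091
```

```bash
python3 st.py; python3 shot.py side 280 60 520 280 3.2 g3
```

```text
t 5.2 p [ 0.6015 -0.2778  0.1538] g 0.091 F [-0.4 -0.5 -2. ] yaw of tool y -0.072 
x [-0.111  0.015 -0.994] y [ 0.991 -0.071 -0.112] j [-0.42  0.56  0.17  1.29 -0.03  1.23]
```

View pics/g3.png

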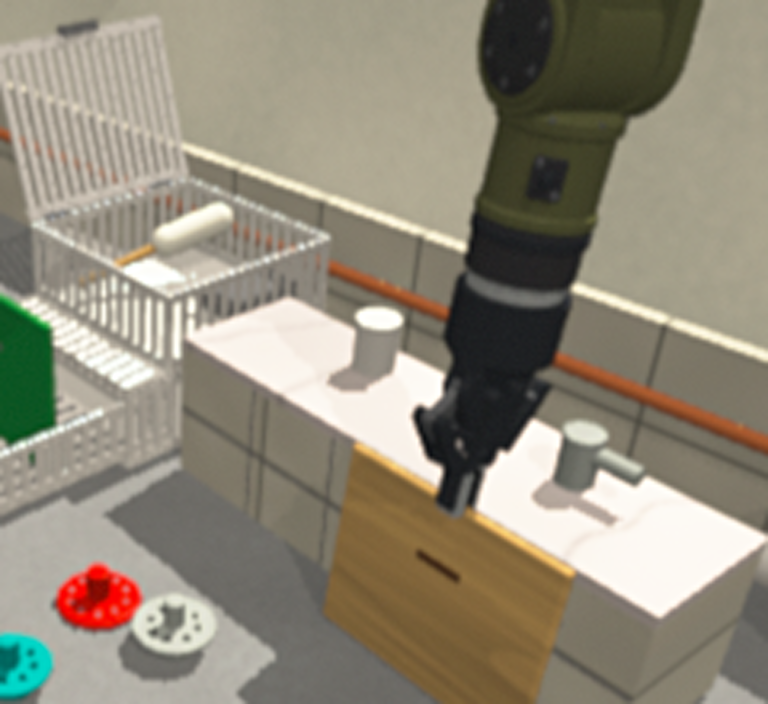

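Emit:
drive_tool(
  moves="0 0 -2 0 0 0;0 0 -2 0 0 0;0 0 -1 0 0 0",
)

```text
time: 5.55
ee_pos: [0.6023, -0.2784, 0.1498]
eef_rot: [1.217, 1.263, -1.339]
force: [-0.4, 0.2, -1.2]
grip_width: 0.086
```

```bash
python3 st.py
```

```text
t 5.55 p [ 0.6023 -0.2784  0.1498] g 0.086 F [-0.4  0.2 -1.2] yaw of tool y -0.072 
x [-0.109  0.015 -0.994] y [ 0.991 -0.072 -0.11 ] j [-0.42  0.56  0.17  1.28 -0.03  1.23]
```

Emit:
drive_tool(
  moves="0 0 -3 0 0 0;0 0 -1 0 0 0",
)

```text
time: 5.75
ee_pos: [0.6045, -0.2787, 0.1491]
eef_rot: [1.219, 1.258, -1.335]
force: [-0.1, 0.1, -1.0]
grip_width: 0.09
```

Emit:
drive_tool(
  moves="0 0 0 0 0 0;0 0 0 0 0 0;0 0 0 0 0 0",
  jaw=0.72,
)

```text
time: 6.05
ee_pos: [0.6048, -0.2789, 0.1494]
eef_rot: [1.219, 1.257, -1.335]
force: [-0.1, 1.2, -1.2]
grip_width: 0.28
```

```bash
python3 st.py; python3 shot.py side 280 60 520 280 3.2 g4
```

```text
t 6.05 p [ 0.6048 -0.2789  0.1494] g 0.28 F [-0.1  1.2 -1.2] yaw of tool y -0.072 
x [-0.103  0.013 -0.995] y [ 0.992 -0.072 -0.103] j [-0.42  0.56  0.17  1.27 -0.03  1.23]
```

View pics/g4.png

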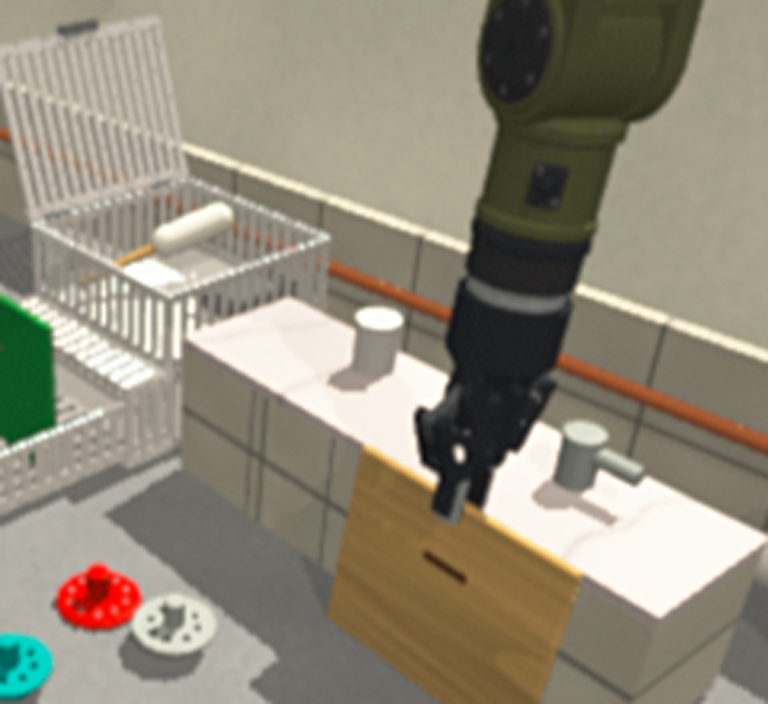

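Board leans on the back finger. Rise straight up.

Emit:
drive_tool(
  moves="0 0 10 0 0 0;0 0 15 0 0 0;0 0 20 0 0 0;0 0 30 0 0 0;0 0 30 0 0 0",
)

```text
time: 6.6
ee_pos: [0.6011, -0.2776, 0.2543]
eef_rot: [1.217, 1.267, -1.34]
force: [0.1, -0.6, -0.1]
grip_width: 0.279
```

```bash
python3 st.py; python3 shot.py side 280 60 520 320 2.9 g5
```

```text
t 6.6 p [ 0.6011 -0.2776  0.2543] g 0.279 F [ 0.1 -0.6 -0.1] yaw of tool y -0.072 
x [-0.112  0.017 -0.994] y [ 0.991 -0.072 -0.113] j [-0.42  0.54  0.36  1.51 -0.03  1.23]
```

View pics/g5.png

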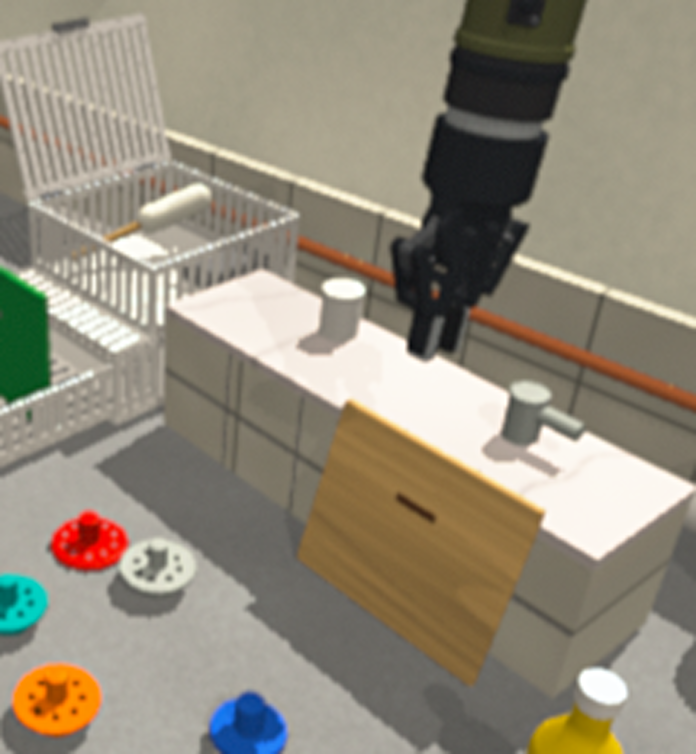

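Emit:
drive_tool(
  moves="-20 40 10 0 -0.04 0;-20 45 5 0 -0.04 0.02;-20 48 0 0 -0.03 0.02;0 48 0 0 0 0;0 48 0 0 0 0;0 48 0 0 0 0;0 48 0 0 0 0;0 48 0 0 0 0",
  jaw=0.4,
)

```text
time: 7.45
ee_pos: [0.5406, 0.0983, 0.2763]
eef_rot: [1.255, 1.191, -1.226]
force: [1.3, -0.5, -0.4]
grip_width: 0.6
```

```bash
python3 st.py
```

```text
t 7.45 p [0.5406 0.0983 0.2763] g 0.6 F [ 1.3 -0.5 -0.4] yaw of tool y -0.042 
x [ 0.011  0.013 -1.   ] y [ 0.999 -0.042  0.01 ] j [ 0.17  0.19 -0.07  1.3   0.01  1.79]
```

Emit:
drive_tool(
  moves="4 45 0 0 0.01 0.01;4 45 0 0 0 0;0 28 0 0 0 0;0 0 0 0 0 0",
)

```text
time: 7.85
ee_pos: [0.5474, 0.2273, 0.2792]
eef_rot: [1.241, 1.206, -1.217]
force: [0.4, -1.6, -0.9]
grip_width: 0.6
```

```bash
python3 st.py; python3 shot.py side 180 40 380 240 3.2 i1
```

```text
t 7.85 p [0.5474 0.2273 0.2792] g 0.6 F [ 0.4 -1.6 -0.9] yaw of tool y -0.025 
x [ 0.004  0.016 -1.   ] y [ 1.    -0.025  0.004] j [0.39 0.28 0.04 1.33 0.01 1.98]
```

View pics/i1.png

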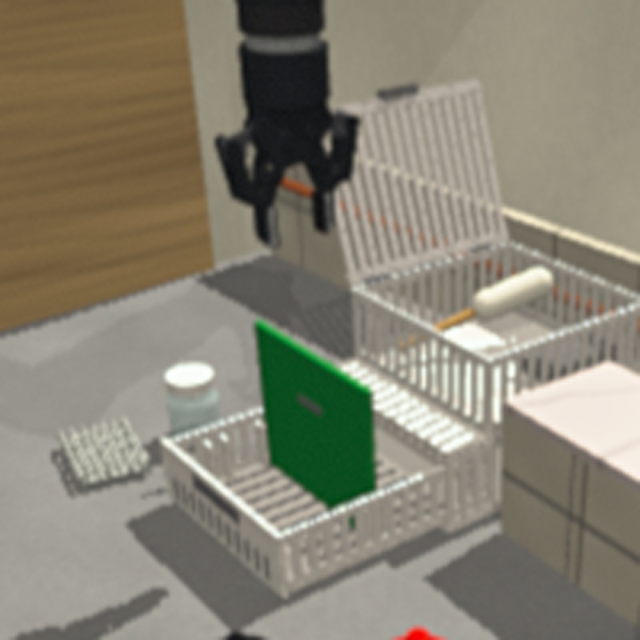

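Emit:
drive_tool(
  moves="0 -5 -30 0 0 0;0 -3 -35 0 0 0;0 0 -35 0 0 0;0 0 -17 0 0 0;0 0 0 0 0 0",
)

```text
time: 8.4
ee_pos: [0.5485, 0.2122, 0.1623]
eef_rot: [1.246, 1.198, -1.218]
force: [0.0, 0.1, -0.1]
grip_width: 0.596
```

Emit:
drive_tool(
  moves="0 0 -1 0 0 0;0 0 0 0 0 0;0 0 0 0 0 0;0 0 0 0 0 0;0 0 0 0 0 0",
  jaw=1,
)

```text
time: 8.9
ee_pos: [0.5509, 0.2105, 0.166]
eef_rot: [1.251, 1.194, -1.215]
force: [-0.0, -0.1, -1.6]
grip_width: 0.079
```

Emit:
drive_tool(
  moves="0 0 20 0 0 0;0 0 25 0 0 0;0 0 25 0 0 0;0 0 25 0 0 0;0 0 0 0 0 0",
)

```text
time: 9.4
ee_pos: [0.5495, 0.2104, 0.2638]
eef_rot: [1.249, 1.195, -1.217]
force: [0.7, 0.9, -3.1]
grip_width: 0.08
```

```bash
python3 st.py; python3 shot.py side 180 40 380 240 3.2 i2
```

```text
t 9.4 p [0.5495 0.2104 0.2638] g 0.08 F [ 0.7  0.9 -3.1] yaw of tool y -0.032 
x [ 0.013  0.014 -1.   ] y [ 0.999 -0.032  0.012] j [ 0.36  0.26 -0.01  1.28  0.01  1.96]
```

View pics/i2.png

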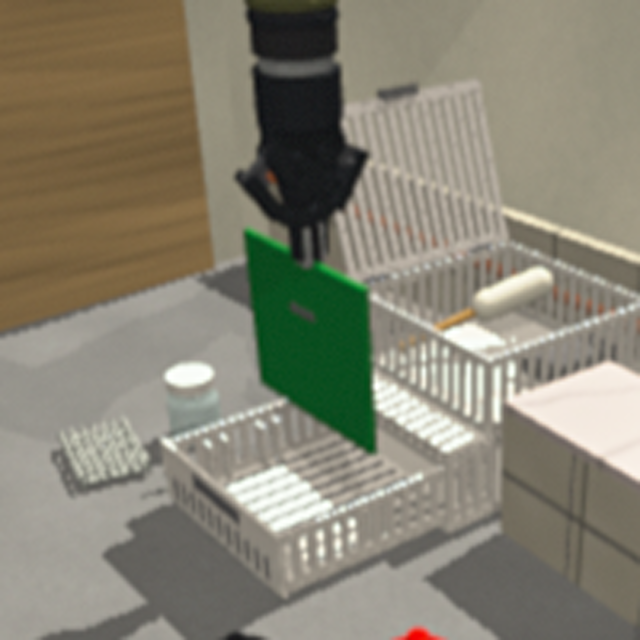

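Emit:
drive_tool(
  moves="-3 -40 0 0 0 0;0 -45 0 0 0 -0.02;0 -45 0 0 0 -0.02;0 -45 0 0 0 0;0 -45 0 0.002 0.03 0;0 -40 0 0.002 0.03 0;0 0 0 0.002 0.03 0;0 0 0 0.002 0.02 0",
)

```text
time: 10.25
ee_pos: [0.5387, -0.0579, 0.2498]
eef_rot: [1.217, 1.274, -1.338]
force: [0.7, -0.3, -1.4]
grip_width: 0.079
```

```bash
python3 st.py
```

```text
t 10.25 p [ 0.5387 -0.0579  0.2498] g 0.079 F [ 0.7 -0.3 -1.4] yaw of tool y -0.069 
x [-0.115  0.022 -0.993] y [ 0.991 -0.068 -0.116] j [-0.11  0.3   0.    1.39  0.01  1.53]
```

Emit:
drive_tool(
  moves="25 0 -10 0 0 0;25 0 -20 0 0 0;22 0 -25 0 0 0;4 0 -20 0 0 0;0 0 -10 0 0 0;0 0 0 0 0 0",
)

```text
time: 10.85
ee_pos: [0.6153, -0.0544, 0.1551]
eef_rot: [1.21, 1.282, -1.341]
force: [-1.6, -0.2, -2.8]
grip_width: 0.08
```

```bash
python3 st.py; python3 shot.py side 260 60 500 280 3.2 i3
```

```text
t 10.85 p [ 0.6153 -0.0544  0.1551] g 0.08 F [-1.6 -0.2 -2.8] yaw of tool y -0.065 
x [-0.123  0.022 -0.992] y [ 0.99  -0.064 -0.124] j [-0.09  0.49  0.06  1.27  0.01  1.54]
```

View pics/i3.png

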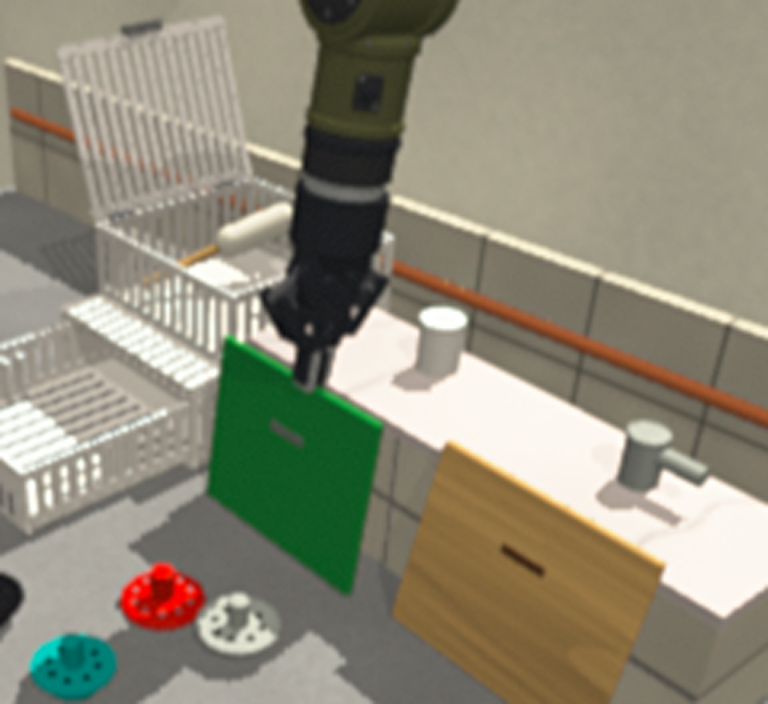

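Emit:
drive_tool(
  moves="0 0 -2 0 0 0;0 0 -2 0 0 0;0 0 -2 0 0 0;0 0 -1 0 0 0",
)

```text
time: 11.3
ee_pos: [0.6161, -0.0541, 0.1525]
eef_rot: [1.212, 1.278, -1.336]
force: [0.0, -0.3, -1.9]
grip_width: 0.079
```

Emit:
drive_tool(
  moves="0 0 0 0 0 0;0 0 0 0 0 0;0 0 0 0 0 0",
  jaw=0.72,
)

```text
time: 11.6
ee_pos: [0.617, -0.0543, 0.1543]
eef_rot: [1.214, 1.275, -1.334]
force: [0.2, 0.8, 0.1]
grip_width: 0.283
```

Emit:
drive_tool(
  moves="0 0 10 0 0 0;0 0 15 0 0 0;0 0 20 0 0 0;0 0 30 0 0 0;0 0 30 0 0 0",
)

```text
time: 12.1
ee_pos: [0.6141, -0.0541, 0.2615]
eef_rot: [1.211, 1.281, -1.339]
force: [0.5, 0.2, 0.4]
grip_width: 0.284
```

```bash
python3 st.py; python3 shot.py side 260 60 500 280 3.2 i4
```

```text
t 12.1 p [ 0.6141 -0.0541  0.2615] g 0.284 F [0.5 0.2 0.4] yaw of tool y -0.065 
x [-0.121  0.022 -0.992] y [ 0.99  -0.064 -0.122] j [-0.09  0.45  0.25  1.49  0.01  1.54]
```

View pics/i4.png

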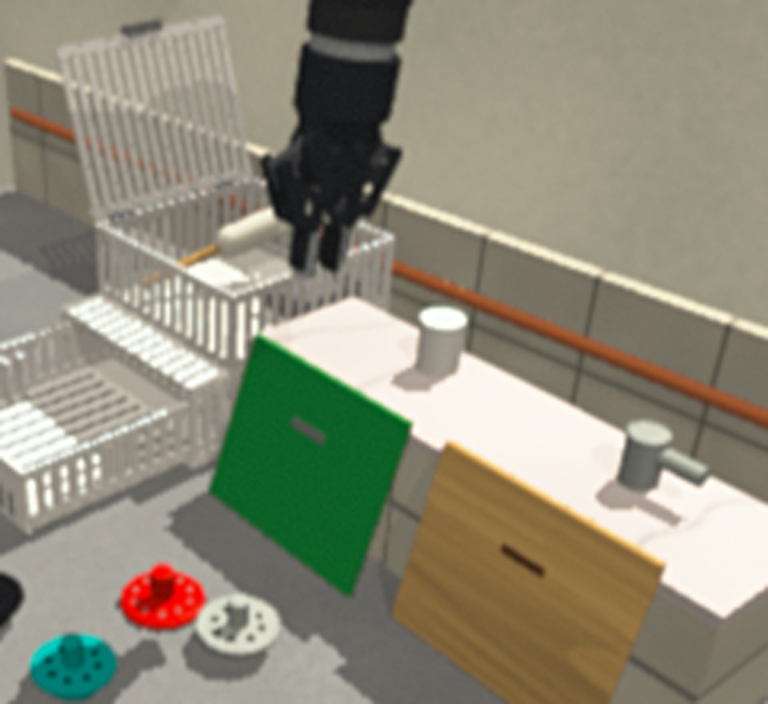

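Emit:
drive_tool(
  moves="-30 0 0 0 -0.03 0;-35 -30 0 0 -0.03 0;-35 -35 0 0 -0.03 0;-35 -40 -10 0 -0.03 0;-35 -40 -10 0 0 0;-30 -40 -15 0 0 0;-5 -40 -15 0 0 0;0 -10 -20 0 0 0",
  jaw=0.4,
)

```text
time: 12.95
ee_pos: [0.4169, -0.2861, 0.2074]
eef_rot: [1.274, 1.17, -1.225]
force: [0.2, 0.3, -0.2]
grip_width: 0.601
```

```bash
python3 st.py; python3 shot.py side 200 180 480 400 2.8 k1; python3 shot.py top 280 180 480 320 3.8 k2
cat > loc.py <<'E'
from h import *
a=bot.capture("side");b=bot.capture("top")
for nm,lo,hi,z in(("red",(0,200,90),(4,255,255),.010),("blue",(105,150,70),(125,255,255),.021)):
    for n,i in(("side",a),("top",b)):
        for r in seg(n,i,lo,hi): print(nm,n,r[0],r[2], atz(n,r[2],z).round(4))
E
python3 loc.py
```

```text
t 12.95 p [ 0.4169 -0.2861  0.2074] g 0.601 F [ 0.2  0.3 -0.2] yaw of tool y -0.058 
x [ 0.028  0.012 -1.   ] y [ 0.998 -0.058  0.027] j [-0.62  0.13 -0.3   1.12  0.03  1.01]
red side 319 [310.3 246.9] [ 0.4597 -0.0396  0.01  ]
red top 261 [335.4 224.1] [ 0.4653 -0.0338  0.01  ]
blue side 3012 [ 17.5 181.5] [-0.0945  0.9059  0.021 ]
blue side 469 [365.2 311.2] [ 0.4031 -0.2952  0.021 ]
blue top 220 [410.3 241.5] [ 0.408  -0.2906  0.021 ]
blue top 1625 [ 88.  387.4] [-0.0765  0.7655  0.021 ]
```

View pics/k1.png

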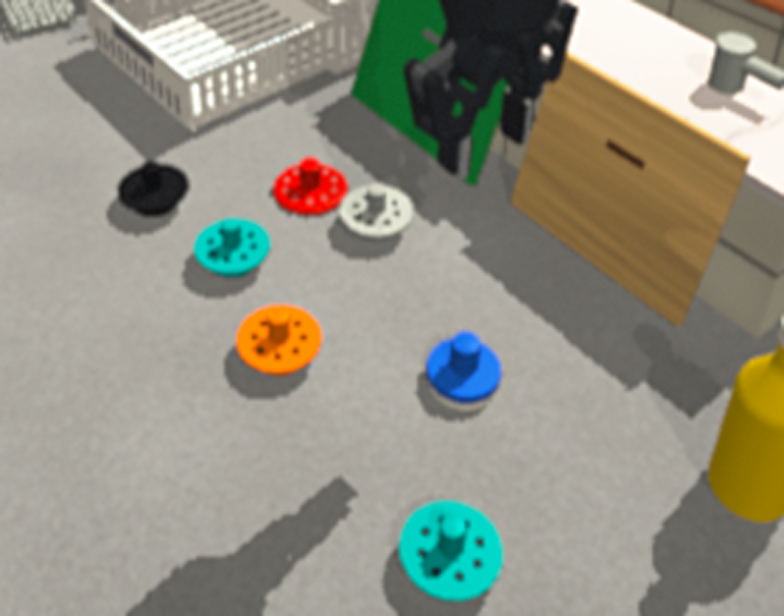

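View pics/k2.png

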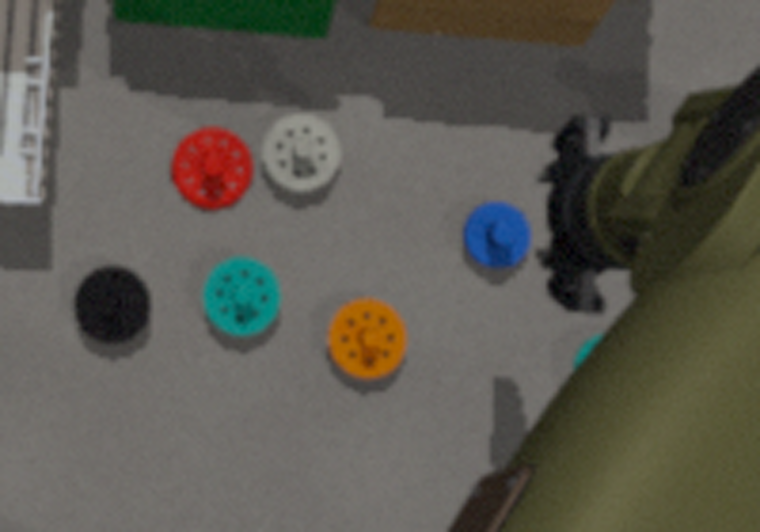

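Emit:
drive_tool(
  moves="-5 -3 -30 -0.012 0.028 0;-5 -3 -40 0 0 0;0 0 -40 0 0 0;0 0 -30 0 0 0;0 0 -15 0 0 0;0 0 0 0 0 0",
)

```text
time: 13.75
ee_pos: [0.4164, -0.2843, 0.0568]
eef_rot: [1.243, 1.18, -1.234]
force: [1.4, 0.9, -0.3]
grip_width: 0.6
```

```bash
python3 st.py
```

```text
t 13.75 p [ 0.4164 -0.2843  0.0568] g 0.6 F [ 1.4  0.9 -0.3] yaw of tool y -0.042 
x [ 0.009 -0.003 -1.   ] y [ 0.999 -0.042  0.01 ] j [-0.6   0.25 -0.52  0.79  0.    1.01]
```

Emit:
drive_tool(
  moves="-9 -8 0 0 0 0;-2 -1 -10 0 0 0;0 0 -12 0 0 0;0 0 -3 0 0 0",
)

```text
time: 14.15
ee_pos: [0.4091, -0.295, 0.0354]
eef_rot: [1.24, 1.173, -1.229]
force: [-0.3, -1.0, -0.3]
grip_width: 0.595
```

```bash
python3 st.py; python3 shot.py side 300 220 440 360 4.5 k3
```

```text
t 14.15 p [ 0.4091 -0.295   0.0354] g 0.595 F [-0.3 -1.  -0.3] yaw of tool y -0.039 
x [ 0.016 -0.008 -1.   ] y [ 0.999 -0.039  0.016] j [-0.63  0.27 -0.55  0.73  0.    0.98]
```

View pics/k3.png

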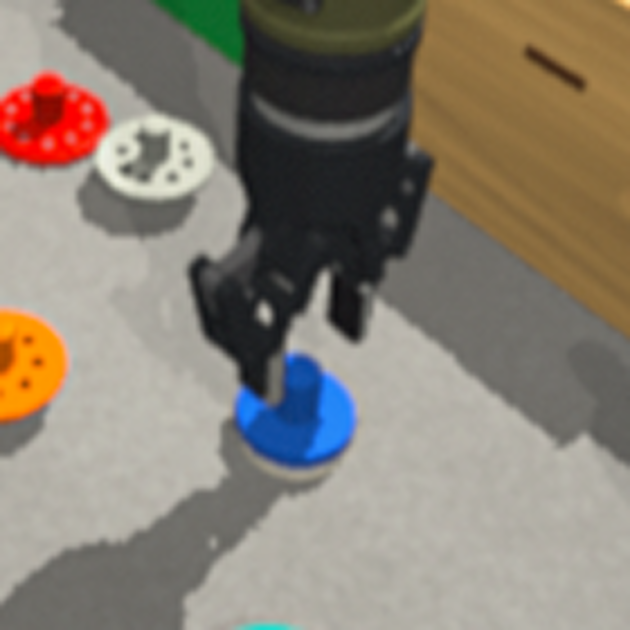

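Run:
```python
from h import *
s=bot.read_state()["ee_pos"];print(proj("side",s),proj("side",s-[0,0,.008]),proj("side",[.4075,-.2925,.047]),proj("side",[.4075,-.2925,.0]))
```

```text
[[367.35604783 305.34706525]] [[367.1147273  307.79277835]] [[366.38117131 301.42693947]] [[365.02019862 315.64565824]]
```

Emit:
drive_tool(
  moves="-2 2 -4 0 0 0;0 0 -1 0 0 0",
)

```text
time: 14.4
ee_pos: [0.407, -0.293, 0.0302]
eef_rot: [1.24, 1.173, -1.229]
force: [-0.1, 0.4, -0.1]
grip_width: 0.6
```

Emit:
drive_tool(
  moves="0 0 0 0 0 0;0 0 0 0 0 0;0 0 0 0 0 0;0 0 0 0 0 0;0 0 0 0 0 0",
  jaw=1,
)

```text
time: 14.9
ee_pos: [0.4054, -0.2955, 0.0344]
eef_rot: [1.235, 1.17, -1.235]
force: [0.3, -0.7, -0.2]
grip_width: 0.002
```

Emit:
drive_tool(
  moves="0 0 20 0 0 0;0 0 30 0 0 0;0 0 30 0 0 0;0 0 40 0 0 0",
)

```text
time: 15.3
ee_pos: [0.4013, -0.2926, 0.1531]
eef_rot: [1.236, 1.18, -1.239]
force: [0.3, -0.6, 0.0]
grip_width: -0.002
```

```bash
python3 st.py; python3 shot.py side 260 160 480 360 3 k4
```

```text
t 15.3 p [ 0.4013 -0.2926  0.1531] g -0.002 F [ 0.3 -0.6  0. ] yaw of tool y -0.04 
x [ 0.005 -0.008 -1.   ] y [ 0.999 -0.04   0.005] j [-0.63  0.15 -0.4   1.01 -0.    0.98]
```

View pics/k4.png

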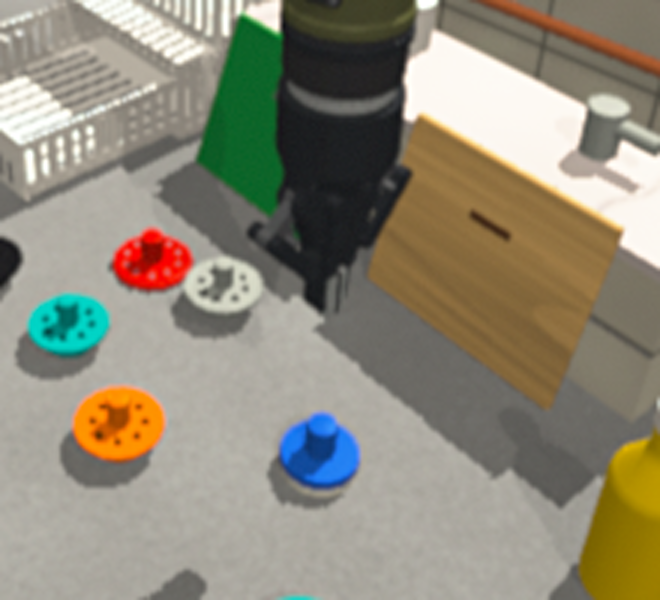

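```bash
python3 loc.py
python3 - <<'E'
from h import *
s=bot.read_state()["ee_pos"];print(s,proj("side",s-[0,0,.008]),proj("top",s-[0,0,.008]))
E
python3 shot.py top 340 180 480 300 4.5 k5;python3 shot.py side 300 200 440 340 4.5 k6
```

```text
red side 320 [310.3 246.9] [ 0.4597 -0.0396  0.01  ]
red top 257 [335.3 224.2] [ 0.465  -0.0335  0.01  ]
blue side 3011 [ 17.5 181.5] [-0.0945  0.9059  0.021 ]
blue side 468 [366.1 310.4] [ 0.4063 -0.2951  0.021 ]
blue top 222 [410.3 240.6] [ 0.411  -0.2906  0.021 ]
blue top 1609 [ 87.6 387.4] [-0.0766  0.7668  0.021 ]
[ 0.40437412 -0.29482227  0.15597628] [[369.43817917 268.92320871]] [[420.87993474 241.27982178]]
```

View pics/k5.png

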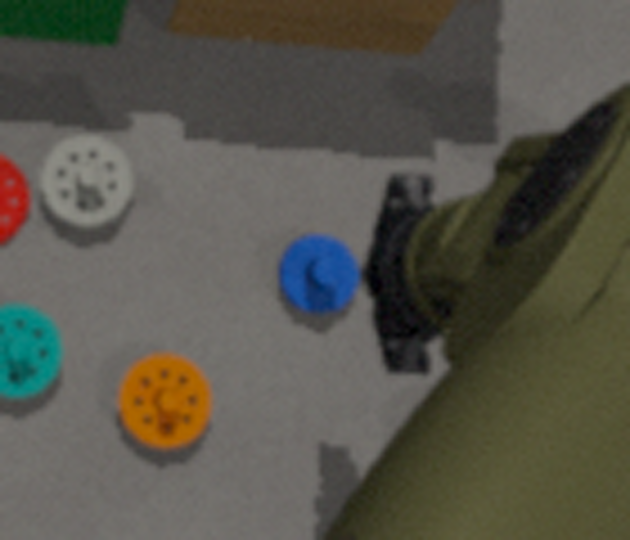

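View pics/k6.png

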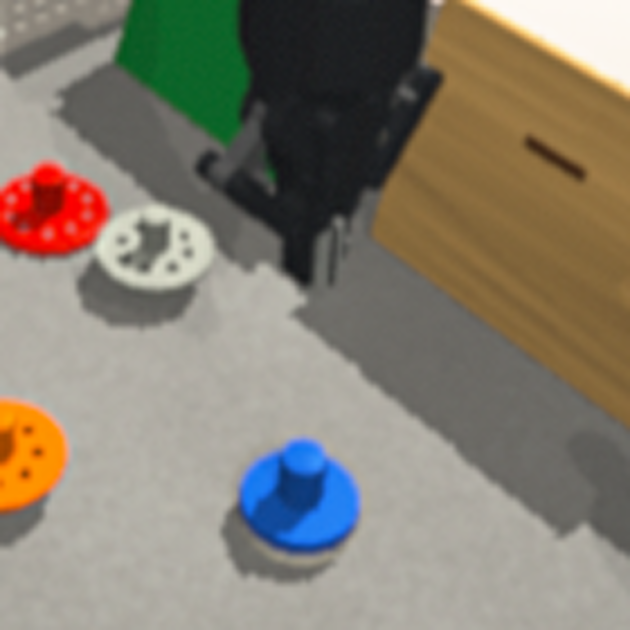

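Run:
```python
from h import *
s=np.array([.4044,-.2948,.156])
for z in (.2,.25,.3): print(z,proj("top",[s[0],s[1],z]).round(1),proj("side",[s[0],s[1],z]).round(1))
t=np.array([.4832,.2305,.1631]);print("e3",proj("side",t-[0,0,.008]))
t=np.array([.5474,.2273,.2792]);print("i1",proj("side",t),proj("side",t-[0,0,.008]))
t=np.array([.4894,.2146,.2526]);print("e1",proj("side",t))
t=np.array([.4091,-.295,.0354]);print("k3",proj("side",t))
for dz in(0,.01,.02,.03):print(dz,proj("side",t+[.025,0,dz]),proj("side",t+[-.025,0,dz]))
```

```text
0.2 [[425.3 240.7]] [[371.3 249.4]]
0.25 [[430. 240.]] [[373.2 229.2]]
0.3 [[435.1 239.3]] [[375.3 207.3]]
e3 [[258.12187371 163.41981041]]
i1 [[273.0545008  119.72965303]] [[273.25113681 122.2980961 ]]
e1 [[259.78382339 134.66016826]]
k3 [[367.37153269 305.30936512]]
0 [[374.9194119  299.41729145]] [[359.55821563 311.40864657]]
0.01 [[375.2698362  296.33644554]] [[359.81521259 308.30132757]]
0.02 [[375.62495531 293.21432394]] [[360.07577544 305.15089386]]
0.03 [[375.98486423 290.05009155]] [[360.33997891 301.95644183]]
```

Emit:
drive_tool(
  moves="4 2 -30 0 0 0;0 0 -35 0 0 0;0 0 -35 0 0 0;0 0 -22 0 0 0;0 0 -5 0 0 0",
  jaw=0.4,
)

```text
time: 16.05
ee_pos: [0.4027, -0.2885, 0.0169]
eef_rot: [1.236, 1.184, -1.24]
force: [-0.7, 0.7, 0.1]
grip_width: 0.602
```

```bash
python3 st.py
```

```text
t 16.05 p [ 0.4027 -0.2885  0.0169] g 0.602 F [-0.7  0.7  0.1] yaw of tool y -0.04 
x [ 0.002 -0.006 -1.   ] y [ 0.999 -0.04   0.003] j [-0.62  0.29 -0.58  0.7  -0.    0.99]
```

Emit:
drive_tool(
  moves="6 -4 0 0 0 0;0 0 0 0 0 0",
)

```text
time: 16.25
ee_pos: [0.4074, -0.2915, 0.0153]
eef_rot: [1.236, 1.188, -1.241]
force: [0.5, -0.4, 0.4]
grip_width: 0.594
```

```bash
python3 st.py; python3 shot.py side 320 260 420 340 6.5 k7
```

```text
t 16.25 p [ 0.4074 -0.2915  0.0153] g 0.594 F [ 0.5 -0.4  0.4] yaw of tool y -0.04 
x [-0.001 -0.003 -1.   ] y [ 0.999 -0.04  -0.001] j [-0.62  0.31 -0.56  0.7  -0.    0.99]
```

View pics/k7.png

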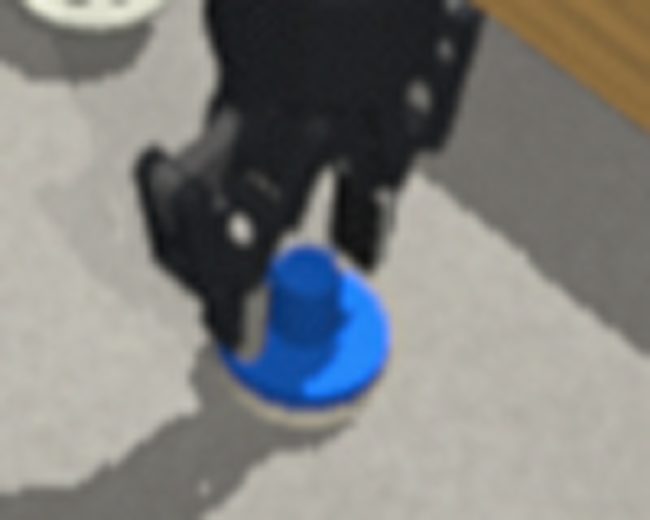

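Emit:
drive_tool(
  moves="1 0 3 0 0 0;0 0 0 0 0 0;0 0 0 0 0 0;0 0 0 0 0 0;0 0 0 0 0 0",
  jaw=1,
)

```text
time: 16.8
ee_pos: [0.4108, -0.2932, 0.0225]
eef_rot: [1.236, 1.182, -1.239]
force: [0.0, -0.2, -0.7]
grip_width: 0.246
```

Emit:
drive_tool(
  moves="0 0 20 0 0 0;0 0 30 0 0 0;0 0 30 0 0 0;0 0 40 0 0 0;0 0 20 0 0 0",
)

```text
time: 17.3
ee_pos: [0.4063, -0.29, 0.1631]
eef_rot: [1.236, 1.192, -1.243]
force: [1.2, -0.7, -0.7]
grip_width: 0.248
```

```bash
python3 st.py; python3 shot.py side 260 160 480 360 3 k8
```

```text
t 17.3 p [ 0.4063 -0.29    0.1631] g 0.248 F [ 1.2 -0.7 -0.7] yaw of tool y -0.04 
x [-0.004 -0.001 -1.   ] y [ 0.999 -0.04  -0.004] j [-0.62  0.16 -0.37  1.04 -0.    0.99]
```

View pics/k8.png

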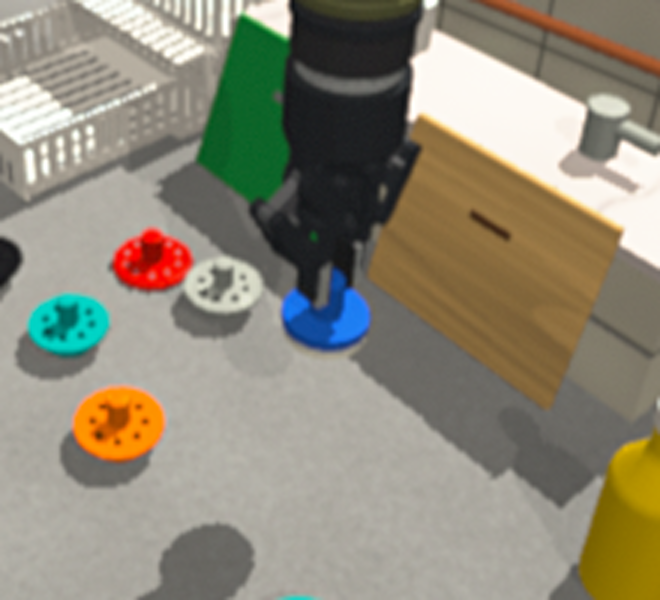

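Emit:
drive_tool(
  moves="5 48 0 0 0 0;5 48 0 0 0 0;5 48 0 0 0 0;5 48 0 0 0 0;5 48 0 0 0 0;5 48 0 0 0 0;5 48 0 0 0 0;10 48 0 0 0 0",
)

```text
time: 18.15
ee_pos: [0.4509, 0.0988, 0.1643]
eef_rot: [1.245, 1.175, -1.25]
force: [0.3, -0.4, -0.7]
grip_width: 0.246
```

Emit:
drive_tool(
  moves="25 45 0 0 0 0;30 45 0 0 0 0;30 30 0 0 0 0;30 0 0 0 0 0;0 0 0 0 0 0",
)

```text
time: 18.65
ee_pos: [0.563, 0.2247, 0.1602]
eef_rot: [1.237, 1.182, -1.243]
force: [0.2, 0.6, -1.1]
grip_width: 0.251
```

```bash
python3 st.py; python3 shot.py side 180 40 380 240 3.2 k9; python3 shot.py top 200 140 340 260 4.5 k10
```

```text
t 18.65 p [0.563  0.2247 0.1602] g 0.251 F [ 0.2  0.6 -1.1] yaw of tool y -0.044 
x [ 0.002 -0.007 -1.   ] y [ 0.999 -0.044  0.002] j [ 0.38  0.35 -0.12  1.1  -0.01  2.  ]
```

View pics/k9.png

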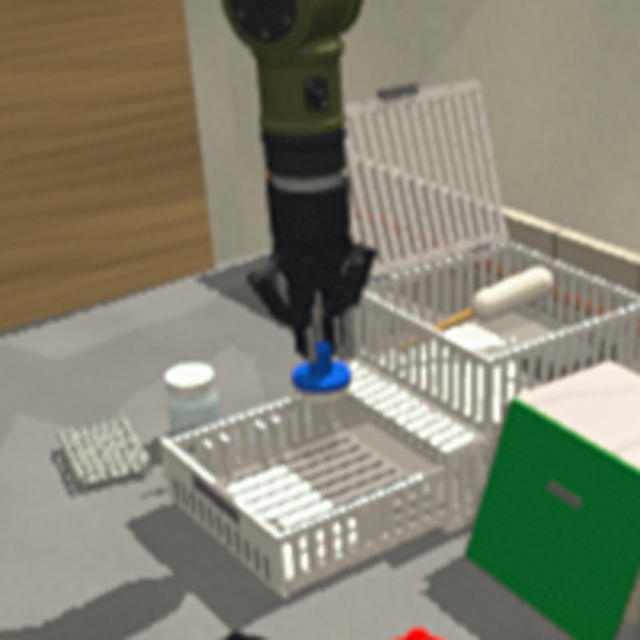

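Emit:
drive_tool(
  moves="-3 0 -30 0 0 0;-2 0 -35 0 0 0;0 0 -30 0 0 0;0 0 -22 0 0 0;0 0 0 0 0 0",
)

```text
time: 19.25
ee_pos: [0.5487, 0.2197, 0.0403]
eef_rot: [1.236, 1.183, -1.25]
force: [-0.8, -1.0, -1.2]
grip_width: 0.248
```

```bash
python3 st.py
```

```text
t 19.25 p [0.5487 0.2197 0.0403] g 0.248 F [-0.8 -1.  -1.2] yaw of tool y -0.047 
x [-0.003 -0.008 -1.   ] y [ 0.999 -0.047 -0.003] j [ 0.38  0.43 -0.31  0.84 -0.01  2.  ]
```

Emit:
drive_tool(
  moves="10 3 -2 0 0 0;4 0 -2 0 0 0",
)

```text
time: 19.45
ee_pos: [0.5625, 0.2221, 0.0379]
eef_rot: [1.237, 1.182, -1.25]
force: [0.2, -0.8, -0.4]
grip_width: 0.245
```

Emit:
drive_tool(
  moves="0 0 0 0 0 0;0 0 0 0 0 0;0 0 0 0 0 0",
  jaw=0.5,
)

```text
time: 19.75
ee_pos: [0.5661, 0.223, 0.0413]
eef_rot: [1.242, 1.18, -1.246]
force: [0.2, 0.4, -0.3]
grip_width: 0.505
```

Emit:
drive_tool(
  moves="0 0 20 0 0 0;0 0 30 0 0 0;0 0 40 0 0 0;0 0 40 0 0 0;-20 -30 0 0 0 0",
)

```text
time: 20.25
ee_pos: [0.5474, 0.195, 0.1775]
eef_rot: [1.242, 1.18, -1.24]
force: [1.5, -0.4, 0.4]
grip_width: 0.499
```

```bash
python3 st.py; python3 shot.py side 180 40 380 240 3.2 l1; python3 loc.py
```

```text
t 20.25 p [0.5474 0.195  0.1775] g 0.499 F [ 1.5 -0.4  0.4] yaw of tool y -0.046 
x [ 0.006 -0.004 -1.   ] y [ 0.999 -0.046  0.006] j [ 0.35  0.29 -0.17  1.11 -0.01  1.96]
red side 323 [310.4 246.9] [ 0.4599 -0.0398  0.01  ]
red top 262 [335.4 224.2] [ 0.465  -0.0338  0.01  ]
blue side 157 [282.8 190.4] [0.569  0.2335 0.021 ]
blue top 48 [267.4 195.5] [0.5616 0.2049 0.021 ]
blue top 1639 [ 88.3 387.4] [-0.0765  0.7646  0.021 ]
```

View pics/l1.png

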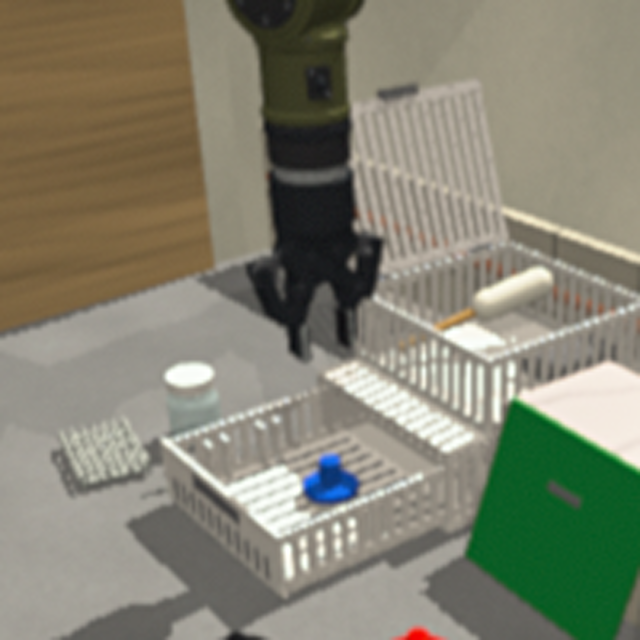

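Emit:
drive_tool(
  moves="-20 -40 0 0 0 0;-20 -45 0 0 0 0;-20 -45 0 0 0 0;-15 -48 0 0 0 0;-7 -48 -10 0 0 0;0 0 -40 0 0 0;0 0 -35 0 0 0;0 0 0 0 0 0",
  jaw=0.4,
)

```text
time: 21.2
ee_pos: [0.4599, -0.0395, 0.0846]
eef_rot: [1.241, 1.179, -1.247]
force: [0.2, -0.1, 0.0]
grip_width: 0.603
```

```bash
python3 st.py
```

```text
t 21.2 p [ 0.4599 -0.0395  0.0846] g 0.603 F [ 0.2 -0.1  0. ] yaw of tool y -0.049 
x [ 0.002 -0.007 -1.   ] y [ 0.999 -0.049  0.002] j [-0.08  0.15 -0.57  0.84 -0.01  1.54]
```

Emit:
drive_tool(
  moves="5 5 -10 0 0 0;0 0 -25 0 0 0;0 0 -25 0 0 0;0 0 -10 0 0 0;0 0 0 0 0 0",
)

```text
time: 21.7
ee_pos: [0.4724, -0.0308, 0.0167]
eef_rot: [1.242, 1.176, -1.237]
force: [0.1, 0.4, 0.9]
grip_width: 0.599
```

```bash
python3 st.py; python3 shot.py side 260 190 380 290 6 m1
```

```text
t 21.7 p [ 0.4724 -0.0308  0.0167] g 0.599 F [0.1 0.4 0.9] yaw of tool y -0.044 
x [ 0.01  -0.006 -1.   ] y [ 0.999 -0.044  0.01 ] j [-0.06  0.25 -0.63  0.68 -0.01  1.55]
```

View pics/m1.png

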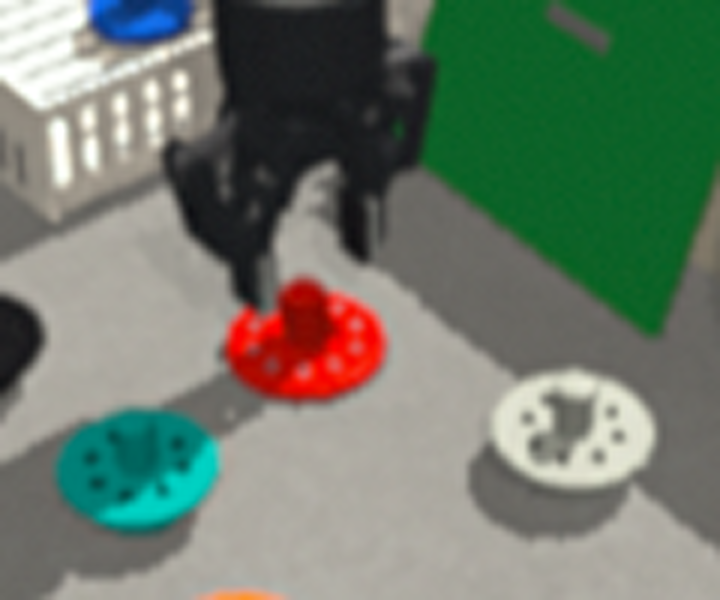

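Emit:
drive_tool(
  moves="-6 -3 -6 0 0 0;0 0 -2 0 0 0",
)

```text
time: 21.95
ee_pos: [0.4687, -0.0336, 0.0111]
eef_rot: [1.243, 1.174, -1.234]
force: [-0.5, -0.3, -0.7]
grip_width: 0.599
```

```bash
python3 st.py; python3 shot.py side 260 190 380 290 6 m2
```

```text
t 21.95 p [ 0.4687 -0.0336  0.0111] g 0.599 F [-0.5 -0.3 -0.7] yaw of tool y -0.043 
x [ 0.014 -0.006 -1.   ] y [ 0.999 -0.043  0.014] j [-0.07  0.25 -0.65  0.65 -0.01  1.55]
```

View pics/m2.png

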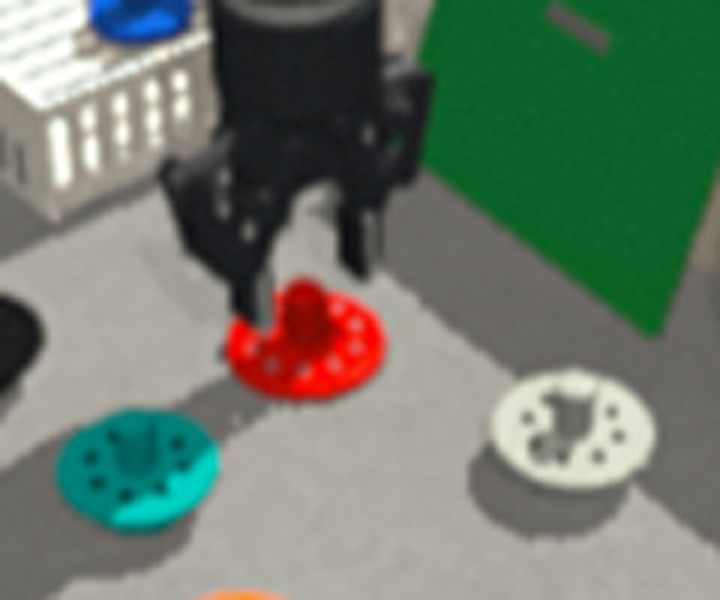

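Emit:
drive_tool(
  moves="-2 0 -3 0 0 0;0 0 -1 0 0 0;0 0 0 0 0 0;0 0 0 0 0 0;0 0 0 0 0 0;0 0 0 0 0 0",
  jaw=1,
)

```text
time: 22.6
ee_pos: [0.4685, -0.0339, 0.0085]
eef_rot: [1.246, 1.17, -1.231]
force: [-0.4, 0.3, -0.2]
grip_width: 0.225
```

Emit:
drive_tool(
  moves="0 0 20 0 0 0;0 0 30 0 0 0;0 0 40 0 0 0;0 0 40 0 0 0;0 0 20 0 0 0",
)

```text
time: 23.1
ee_pos: [0.463, -0.0336, 0.1593]
eef_rot: [1.241, 1.178, -1.239]
force: [-0.0, 0.2, -0.7]
grip_width: 0.222
```

```bash
python3 st.py; python3 shot.py side 220 130 420 290 3.8 m3
```

```text
t 23.1 p [ 0.463  -0.0336  0.1593] g 0.222 F [-0.   0.2 -0.7] yaw of tool y -0.044 
x [ 0.008 -0.006 -1.   ] y [ 0.999 -0.044  0.008] j [-0.07  0.09 -0.46  1.01 -0.01  1.55]
```

View pics/m3.png

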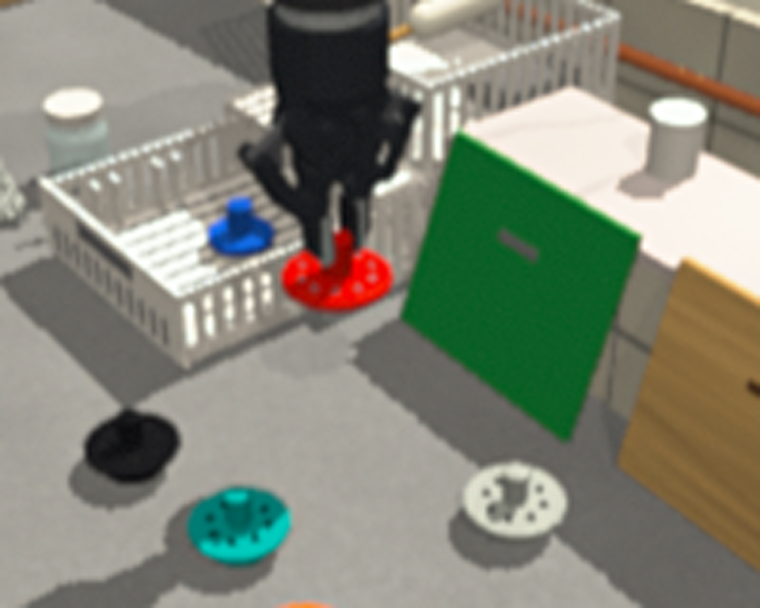

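Emit:
drive_tool(
  moves="0 45 5 0 0 0;0 45 0 0 0 0;5 45 0 0 0 0;5 45 0 0 0 0;5 45 0 0 0 0;5 45 0 0 0 0;5 38 0 0 0 0;0 0 0 0 0 0",
)

```text
time: 23.95
ee_pos: [0.4906, 0.2844, 0.1662]
eef_rot: [1.251, 1.167, -1.238]
force: [-0.1, -0.5, -1.2]
grip_width: 0.226
```

```bash
python3 st.py
```

```text
t 23.95 p [0.4906 0.2844 0.1662] g 0.226 F [-0.1 -0.5 -1.2] yaw of tool y -0.052 
x [ 0.016 -0.007 -1.   ] y [ 0.999 -0.052  0.017] j [ 0.53  0.27 -0.23  1.07 -0.01  2.16]
```

Emit:
drive_tool(
  moves="0 -7 -35 0 0.012 0;0 -5 -35 0 0 0;0 0 -35 0 0 0;0 0 -30 0 0 0;0 0 0 0 0 0",
)

```text
time: 24.45
ee_pos: [0.4893, 0.2714, 0.0256]
eef_rot: [1.242, 1.177, -1.245]
force: [-1.2, -0.1, -0.7]
grip_width: 0.221
```

```bash
python3 st.py; python3 shot.py side 190 90 350 230 4.5 m4
```

```text
t 24.45 p [0.4893 0.2714 0.0256] g 0.221 F [-1.2 -0.1 -0.7] yaw of tool y -0.049 
x [ 0.004 -0.008 -1.   ] y [ 0.999 -0.049  0.005] j [ 0.51  0.39 -0.41  0.77 -0.01  2.13]
```

View pics/m4.png

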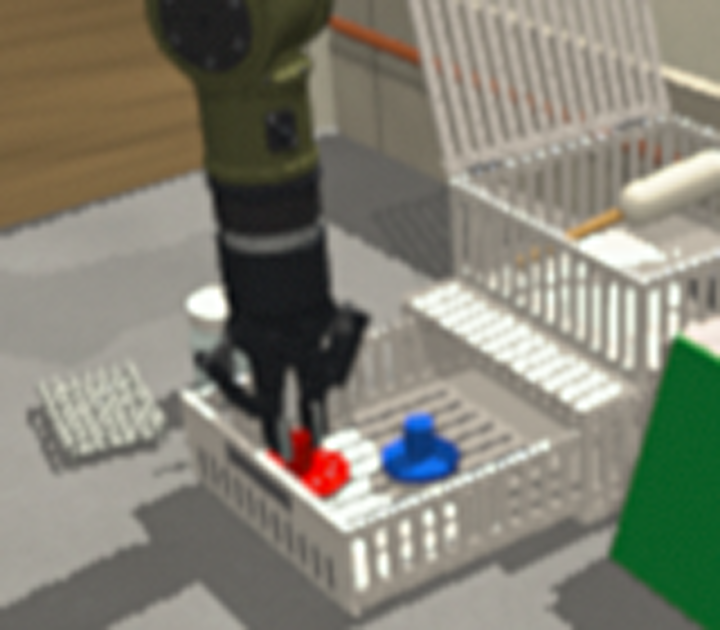

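Emit:
drive_tool(
  moves="0 0 -3 0 0 0;0 0 0 0 0 0;0 0 0 0 0 0;0 0 0 0 0 0",
  jaw=0.6,
)

```text
time: 24.9
ee_pos: [0.4945, 0.2734, 0.03]
eef_rot: [1.25, 1.173, -1.237]
force: [0.0, -0.1, 0.5]
grip_width: 0.401
```

Emit:
drive_tool(
  moves="0 0 20 0 0 0;0 0 30 0 0 0;0 0 40 0 0 0;0 0 40 0 0 0;0 0 10 0 0 0",
)

```text
time: 25.4
ee_pos: [0.4939, 0.2733, 0.177]
eef_rot: [1.251, 1.173, -1.235]
force: [0.8, -0.1, 0.3]
grip_width: 0.401
```

```bash
python3 st.py; python3 shot.py side 190 90 350 230 4.5 m5; python3 shot.py top 210 150 430 290 3.6 m6; python3 shot.py side 310 220 400 300 7 m7
```

```text
t 25.4 p [0.4939 0.2733 0.177 ] g 0.401 F [ 0.8 -0.1  0.3] yaw of tool y -0.049 
x [ 0.015 -0.002 -1.   ] y [ 0.999 -0.049  0.015] j [ 0.51  0.25 -0.22  1.09 -0.01  2.13]
```

View pics/m5.png

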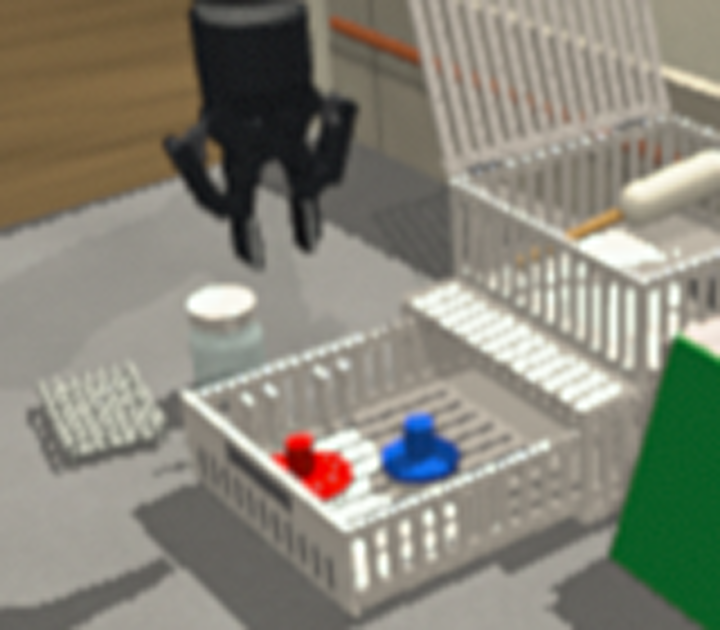

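View pics/m6.png

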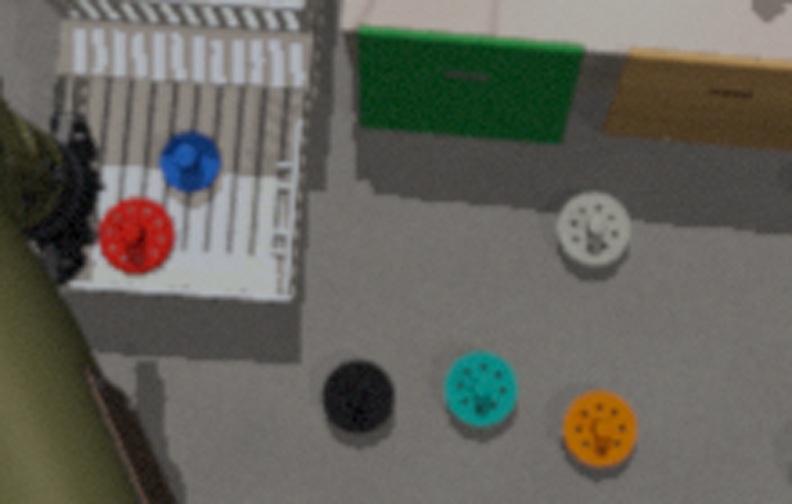

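View pics/m7.png

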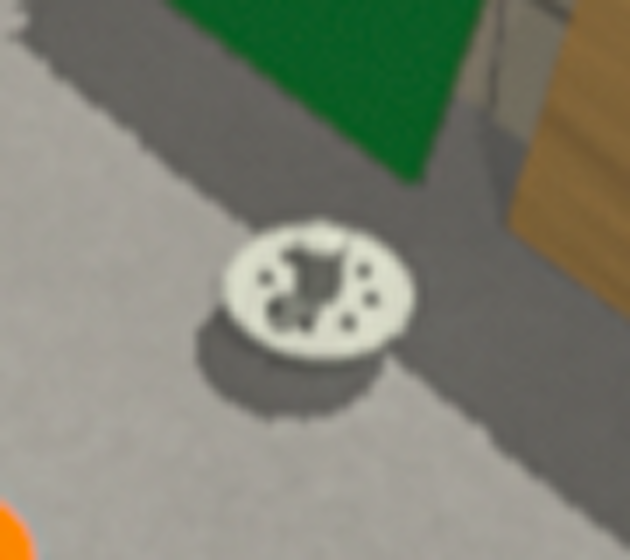

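Run:
```python
from h import *
print(atz("top",(375,213.9),.021),atz("side",(355.4,261.1),.021),atz("side",(355.7,254.3),.047))
for p in((222,190),(190,155),(140,235)): pass
print("blue",atz("top",(210+190/3.6,150+163/3.6),.03),"red",atz("top",(210+137/3.6,150+237/3.6),.02))
```

```text
[ 0.50150333 -0.17045706  0.021     ] [ 0.50277021 -0.16948807  0.021     ] [ 0.50024671 -0.17120073  0.047     ]
blue [0.56073902 0.21948796 0.03      ] red [0.48949964 0.26966413 0.02      ]
```

Emit:
drive_tool(
  moves="-3 -45 0 0 0.012 0;0 -48 0 0 0 0;0 -48 0 0 0 0;0 -48 0 0 0 0;0 -48 0 0 0 0;0 -48 0 0 0 0;3 -48 0 0 0 0;3 -48 0 0 0 0",
  jaw=0.4,
)

```text
time: 26.35
ee_pos: [0.4832, -0.1163, 0.1562]
eef_rot: [1.221, 1.205, -1.255]
force: [-0.5, 1.3, 0.3]
grip_width: 0.599
```

Emit:
drive_tool(
  moves="5 -40 -10 0 0 0;0 -8 -30 0 0 0;0 0 -30 0 0 0;0 0 0 0 0 0",
)

```text
time: 26.75
ee_pos: [0.4827, -0.1721, 0.077]
eef_rot: [1.225, 1.207, -1.268]
force: [-0.3, 0.9, -0.5]
grip_width: 0.602
```

```bash
python3 st.py
```

```text
t 26.75 p [ 0.4827 -0.1721  0.077 ] g 0.602 F [-0.3  0.9 -0.5] yaw of tool y -0.046 
x [-0.031 -0.003 -1.   ] y [ 0.998 -0.046 -0.031] j [-0.33  0.28 -0.43  0.89 -0.01  1.28]
```

Emit:
drive_tool(
  moves="17 2 -5 0 -0.03 0;2 0 -25 0 0 0;0 0 -20 0 0 0;0 0 -5 0 0 0;0 0 0 0 0 0",
)

```text
time: 27.25
ee_pos: [0.4988, -0.1674, 0.019]
eef_rot: [1.238, 1.193, -1.248]
force: [-0.4, -0.4, 0.5]
grip_width: 0.604
```

```bash
python3 st.py; python3 shot.py side 310 200 410 300 6 n1
```

```text
t 27.25 p [ 0.4988 -0.1674  0.019 ] g 0.604 F [-0.4 -0.4  0.5] yaw of tool y -0.045 
x [-0.008 -0.    -1.   ] y [ 0.999 -0.045 -0.008] j [-0.32  0.35 -0.49  0.74 -0.    1.29]
```

View pics/n1.png

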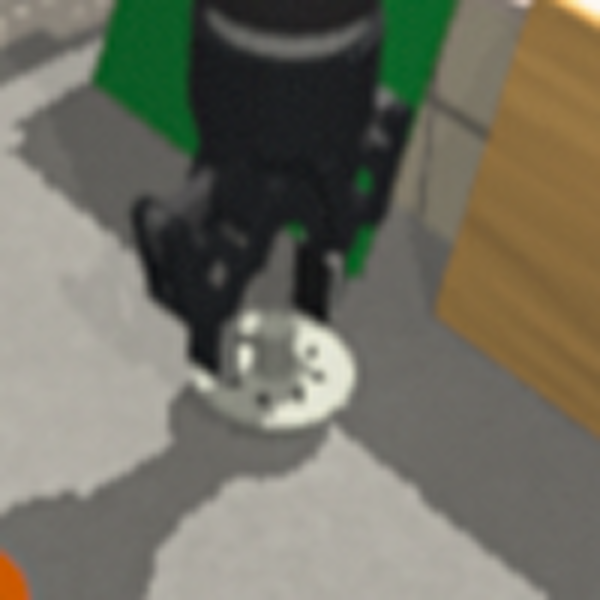

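Emit:
drive_tool(
  moves="2 -2 2 0 0 0;0 0 0 0 0 0;0 0 0 0 0 0;0 0 0 0 0 0;0 0 0 0 0 0;0 0 0 0 0 0",
  jaw=1,
)

```text
time: 27.9
ee_pos: [0.5037, -0.1702, 0.0254]
eef_rot: [1.239, 1.188, -1.244]
force: [0.0, 0.6, -0.2]
grip_width: 0.17
```

Emit:
drive_tool(
  moves="0 0 20 0 0 0;-5 0 30 0 0 0;-5 0 40 0 0 0;-5 0 40 0 0 0;0 0 20 0 0 0",
)

```text
time: 28.4
ee_pos: [0.4829, -0.1685, 0.1759]
eef_rot: [1.236, 1.198, -1.251]
force: [-1.0, -0.1, -1.1]
grip_width: 0.174
```

```bash
python3 st.py; python3 shot.py side 260 130 420 290 4 n2
```

```text
t 28.4 p [ 0.4829 -0.1685  0.1759] g 0.174 F [-1.  -0.1 -1.1] yaw of tool y -0.044 
x [-0.013  0.001 -1.   ] y [ 0.999 -0.044 -0.013] j [-0.33  0.18 -0.31  1.09 -0.    1.28]
```

View pics/n2.png

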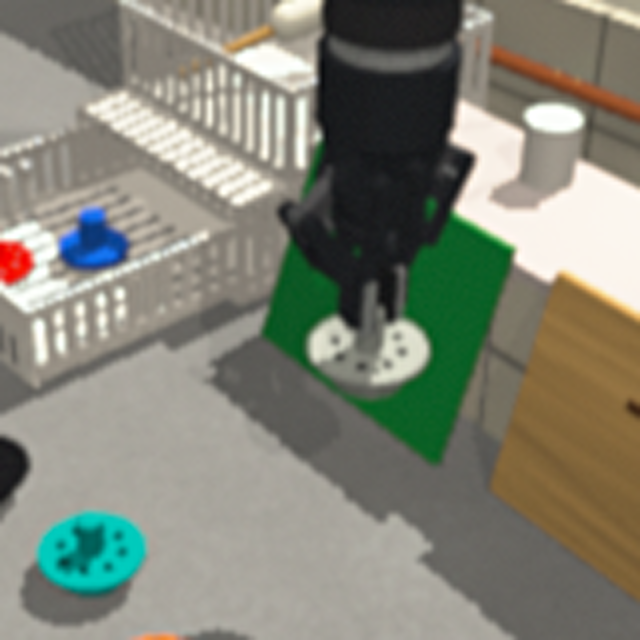

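Emit:
drive_tool(
  moves="0 45 0 0 0 0;0 47 0 0 0 0;0 47 0 0 0 0;0 47 0 0 0 0;0 47 0 0 0 0;0 47 0 0 0 0;0 47 0 0 0 0;0 10 0 0 0 0",
)

```text
time: 29.25
ee_pos: [0.4841, 0.1767, 0.1785]
eef_rot: [1.246, 1.185, -1.251]
force: [-0.9, 0.7, -0.9]
grip_width: 0.176
```

```bash
python3 st.py
```

```text
t 29.25 p [0.4841 0.1767 0.1785] g 0.176 F [-0.9  0.7 -0.9] yaw of tool y -0.053 
x [-0.003 -0.001 -1.   ] y [ 0.999 -0.053 -0.003] j [ 0.35  0.18 -0.31  1.09 -0.    1.97]
```

Emit:
drive_tool(
  moves="4 5 -30 0 0 0;2 0 -35 0 0 0;0 0 -35 0 0 0;0 0 -30 0 0 0;0 0 -7 0 0 0;0 0 0 0 0 0",
)

```text
time: 29.85
ee_pos: [0.4895, 0.1824, 0.0366]
eef_rot: [1.242, 1.185, -1.247]
force: [0.0, -0.1, -0.9]
grip_width: 0.168
```

```bash
python3 st.py; python3 shot.py side 190 90 350 230 4.5 n3
```

```text
t 29.85 p [0.4895 0.1824 0.0366] g 0.168 F [ 0.  -0.1 -0.9] yaw of tool y -0.048 
x [-0.002 -0.003 -1.   ] y [ 0.999 -0.048 -0.002] j [ 0.36  0.32 -0.48  0.77 -0.    1.98]
```

View pics/n3.png

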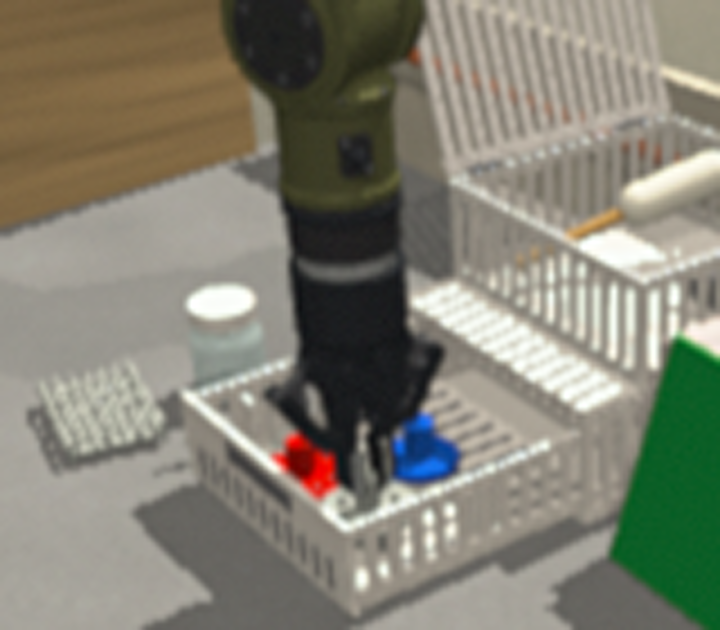

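Emit:
drive_tool(
  moves="0 0 -1 0 0 0;0 0 0 0 0 0;0 0 0 0 0 0;0 0 0 0 0 0",
  jaw=0.6,
)

```text
time: 30.3
ee_pos: [0.494, 0.1834, 0.0413]
eef_rot: [1.249, 1.181, -1.24]
force: [0.5, 0.1, -0.8]
grip_width: 0.402
```

Emit:
drive_tool(
  moves="0 0 20 0 0 0;0 0 30 0 0 0;0 0 40 0 0 0;0 0 40 0 0 0;0 0 10 0 0 0",
)

```text
time: 30.8
ee_pos: [0.4924, 0.1829, 0.1867]
eef_rot: [1.248, 1.181, -1.241]
force: [0.3, 0.7, 0.1]
grip_width: 0.398
```

```bash
python3 st.py; python3 shot.py side 190 90 350 230 4.5 n4; python3 shot.py side 0 0 640 400 1.2 n5
```

```text
t 30.8 p [0.4924 0.1829 0.1867] g 0.398 F [0.3 0.7 0.1] yaw of tool y -0.049 
x [ 0.006 -0.    -1.   ] y [ 0.999 -0.049  0.006] j [ 0.36  0.18 -0.28  1.1  -0.    1.98]
```

View pics/n4.png

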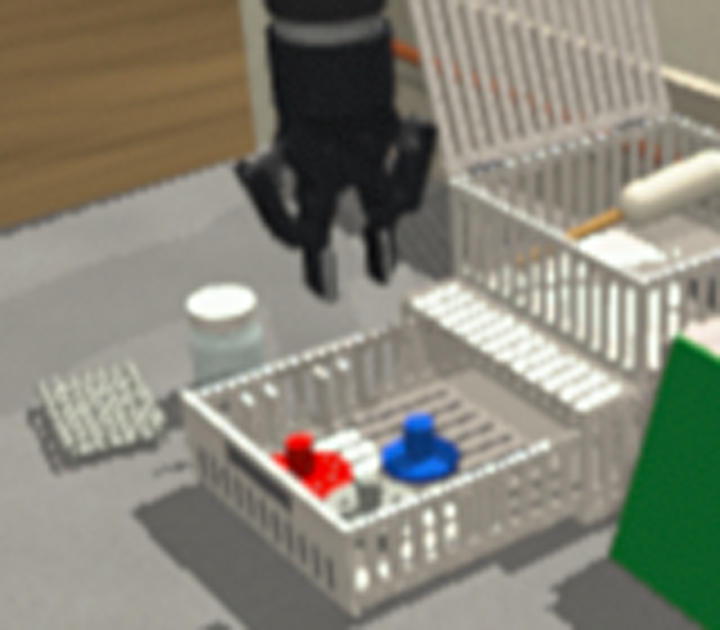

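View pics/n5.png

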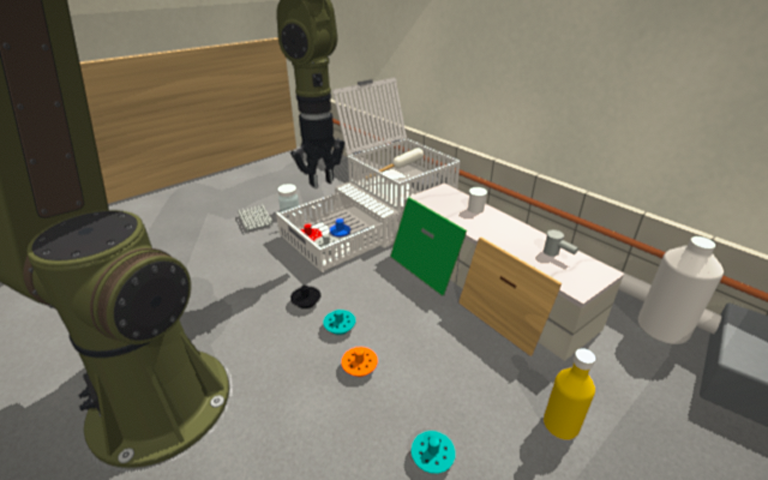

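Emit:
drive_tool(
  moves="-15 6 0 0 0 0.14;-15 6 0 0 0 0.14;-15 6 0 0 0 0.14;-15 6 0 0 0 0.14;-15 6 0 0 0 0.14;-15 6 0 0 0 0.14;-15 6 0 0 0 0.14;-3 0 0 0 0 0.14",
  jaw=1,
)

```text
time: 31.7
ee_pos: [0.3729, 0.2218, 0.1702]
eef_rot: [0.349, 1.548, -0.368]
force: [0.4, 1.1, 0.5]
grip_width: 0.002
```

```bash
python3 st.py
```

```text
t 31.7 p [0.3729 0.2218 0.1702] g 0.002 F [0.4 1.1 0.5] yaw of tool y 1.114 
x [-0.009 -0.01  -1.   ] y [ 0.441  0.897 -0.013] j [ 0.54  0.04 -0.49  1.06 -0.    1.  ]
```

Emit:
drive_tool(
  moves="2 1 -25 0 0 0.14;2 1 -30 0 0 0.14;2 1 -30 0 0 0.14;2 1 -30 0 0 0;0 0 -12 0 0 0;0 0 0 0 0 0",
)

```text
time: 32.3
ee_pos: [0.373, 0.2222, 0.0303]
eef_rot: [-0.004, 1.585, -0.025]
force: [0.8, -0.9, -0.5]
grip_width: 0.001
```

```bash
python3 st.py; python3 shot.py side 170 90 350 250 4 p1
```

```text
t 32.3 p [0.373  0.2222 0.0303] g 0.001 F [ 0.8 -0.9 -0.5] yaw of tool y 1.558 
x [-0.014 -0.018 -1.   ] y [ 0.013  1.    -0.018] j [ 0.54  0.2  -0.67  0.73 -0.01  0.56]
```

View pics/p1.png

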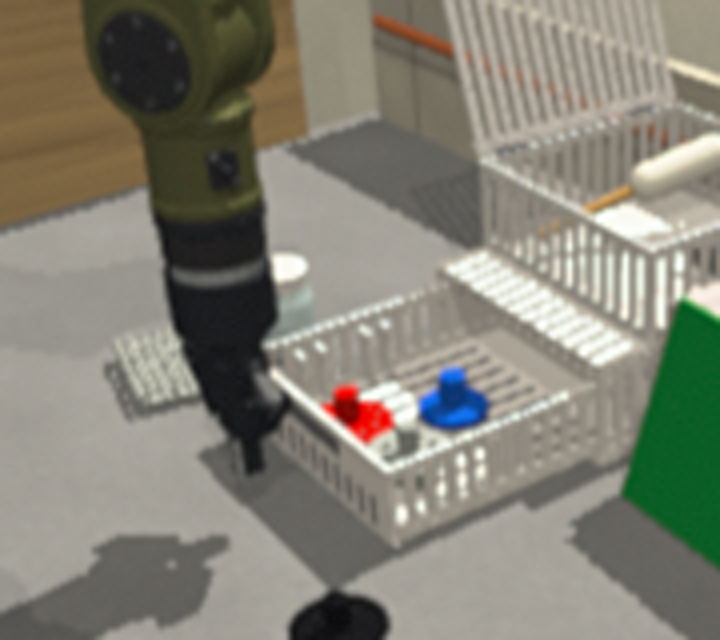

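Emit:
drive_tool(
  moves="12 2 4 0 -0.01 0;12 0 4 0 0 0;10 0 0 0 0 0;8 0 0 0 0 0",
)

```text
time: 32.75
ee_pos: [0.4195, 0.2251, 0.0417]
eef_rot: [-0.003, 1.571, -0.023]
force: [-0.2, 0.0, 0.3]
grip_width: 0.006
```

Emit:
drive_tool(
  moves="12 0 0 0 0 0;12 0 0 0 0 0;12 0 0 0 0 0;12 0 0 0 0 0",
)

```text
time: 33.15
ee_pos: [0.4693, 0.2234, 0.0415]
eef_rot: [-0.004, 1.575, -0.025]
force: [-3.6, -1.7, 1.8]
grip_width: -0.002
```

```bash
python3 st.py; python3 shot.py side 170 90 350 250 4 p2
```

```text
t 33.15 p [0.4693 0.2234 0.0415] g -0.002 F [-3.6 -1.7  1.8] yaw of tool y 1.557 
x [-0.005 -0.019 -1.   ] y [ 0.013  1.    -0.019] j [ 0.45  0.31 -0.47  0.79 -0.01  0.47]
```

View pics/p2.png

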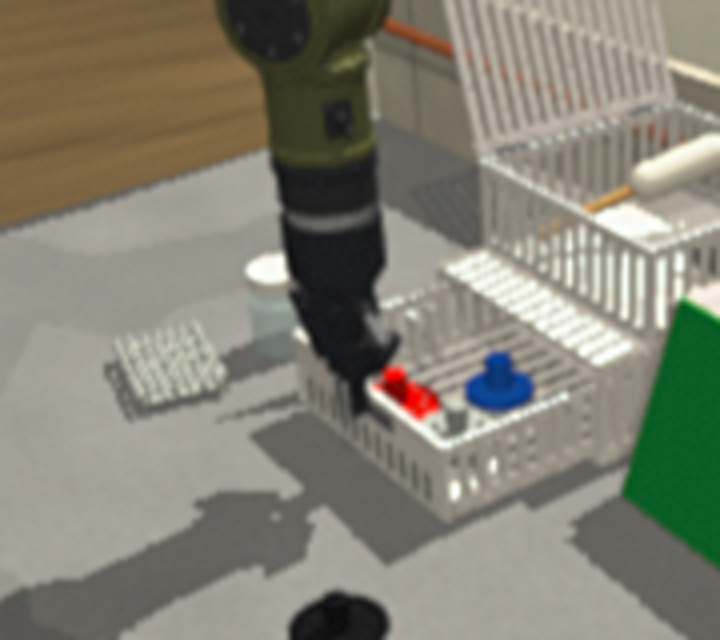

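Emit:
drive_tool(
  moves="12 0 0 0 0 0;12 -1 0 0 0 0;12 0 0 0 0 0;12 -1 0 0 0 0;12 0 0 0 0 0;12 -1 0 0 0 0;12 0 0 0 0 0",
)

```text
time: 33.9
ee_pos: [0.5608, 0.2207, 0.0411]
eef_rot: [-0.003, 1.575, -0.024]
force: [-3.0, -2.2, 0.7]
grip_width: 0.001
```

```bash
python3 st.py; python3 shot.py side 200 60 380 220 4 p3
```

```text
t 33.9 p [0.5608 0.2207 0.0411] g 0.001 F [-3.  -2.2  0.7] yaw of tool y 1.557 
x [-0.005 -0.017 -1.   ] y [ 0.014  1.    -0.017] j [ 0.38  0.45 -0.27  0.86 -0.01  0.4 ]
```

View pics/p3.png

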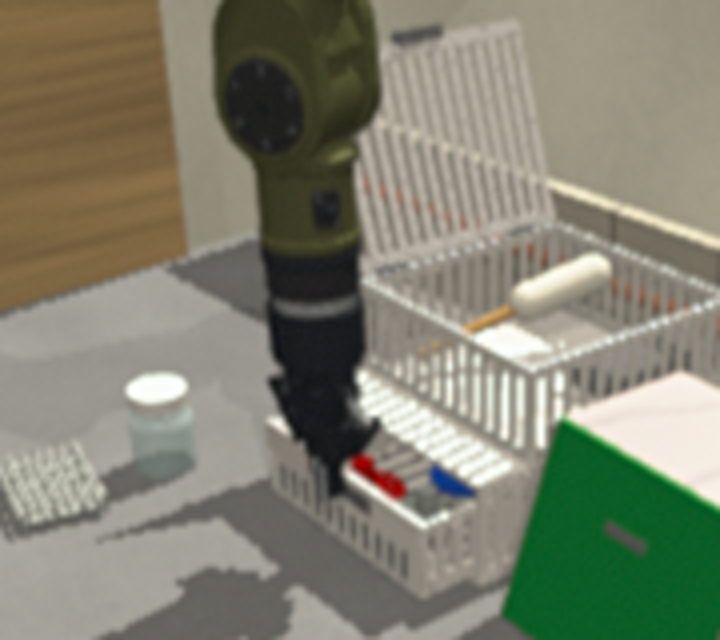

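Emit:
drive_tool(
  moves="10 0 0 0 0 0;10 -1 0 0 0 0;10 0 0 0 0 0;8 0 0 0 0 0",
)

```text
time: 34.35
ee_pos: [0.6011, 0.2195, 0.0408]
eef_rot: [-0.002, 1.578, -0.024]
force: [-17.6, 0.2, 11.1]
grip_width: 0.006
```

```bash
python3 st.py; python3 shot.py side 220 50 380 210 4.5 p4
```

```text
t 34.35 p [0.6011 0.2195 0.0408] g 0.006 F [-17.6   0.2  11.1] yaw of tool y 1.557 
x [-0.007 -0.017 -1.   ] y [ 0.014  1.    -0.017] j [ 0.36  0.51 -0.17  0.9  -0.01  0.37]
```

View pics/p4.png

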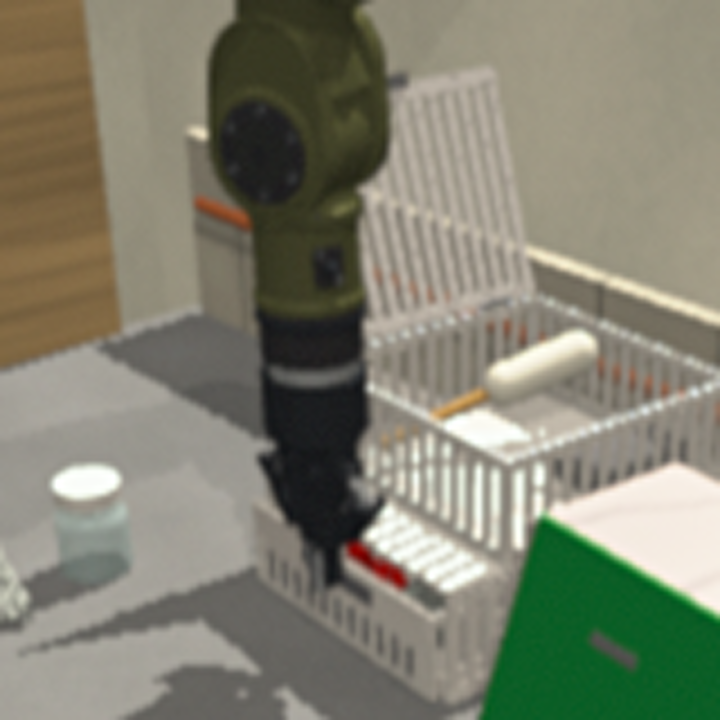

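Emit:
drive_tool(
  moves="-15 0 0 0 0 0;-15 0 0 0 -0.1 0;-10 0 0 0 -0.15 0;0 0 0 0 -0.15 0;0 0 0 0 -0.14 0;0 0 0 0 0 0",
)

```text
time: 35.0
ee_pos: [0.5684, 0.2188, 0.0409]
eef_rot: [0.008, 1.031, -0.023]
force: [-2.7, 0.1, -1.9]
grip_width: -0.0
```

```bash
python3 st.py; python3 shot.py side 220 50 380 210 4.5 p5
```

```text
t 35.0 p [0.5684 0.2188 0.0409] g -0.0 F [-2.7  0.1 -1.9] yaw of tool y 1.548 
x [ 0.514 -0.015 -0.858] y [ 0.023  1.    -0.004] j [ 0.52  0.19 -0.84  0.07 -0.27  0.48]
```

View pics/p5.png

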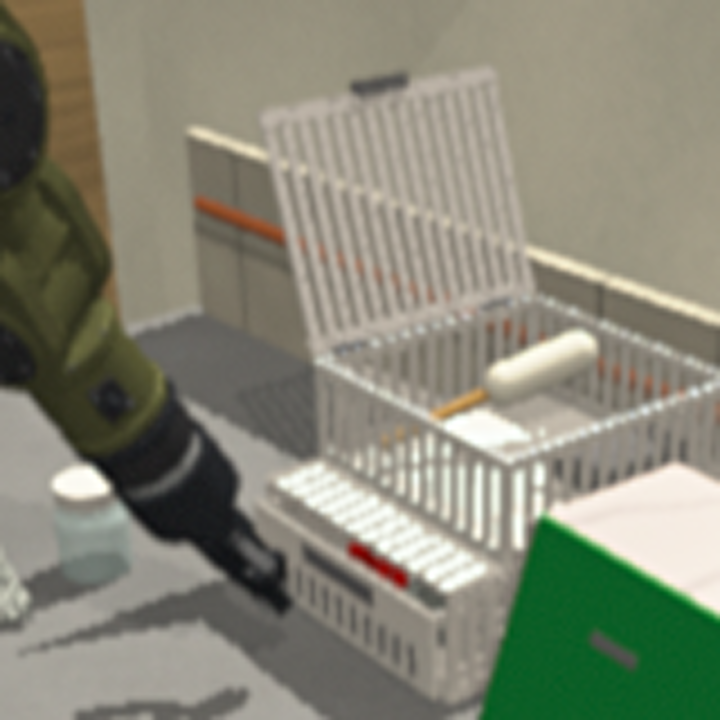

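Emit:
drive_tool(
  moves="12 0 3 0 0 0;12 0 2 0 0 0;10 0 0 0 0 0",
)

```text
time: 35.35
ee_pos: [0.6157, 0.2239, 0.0542]
eef_rot: [0.013, 1.028, -0.02]
force: [-11.6, -1.7, 3.2]
grip_width: 0.001
```

```bash
python3 st.py; python3 shot.py side 220 50 380 210 4.5 p6
```

```text
t 35.35 p [0.6157 0.2239 0.0542] g 0.001 F [-11.6  -1.7   3.2] yaw of tool y 1.548 
x [ 0.517 -0.011 -0.856] y [0.023 1.    0.001] j [ 0.48  0.23 -0.74  0.11 -0.25  0.44]
```

View pics/p6.png

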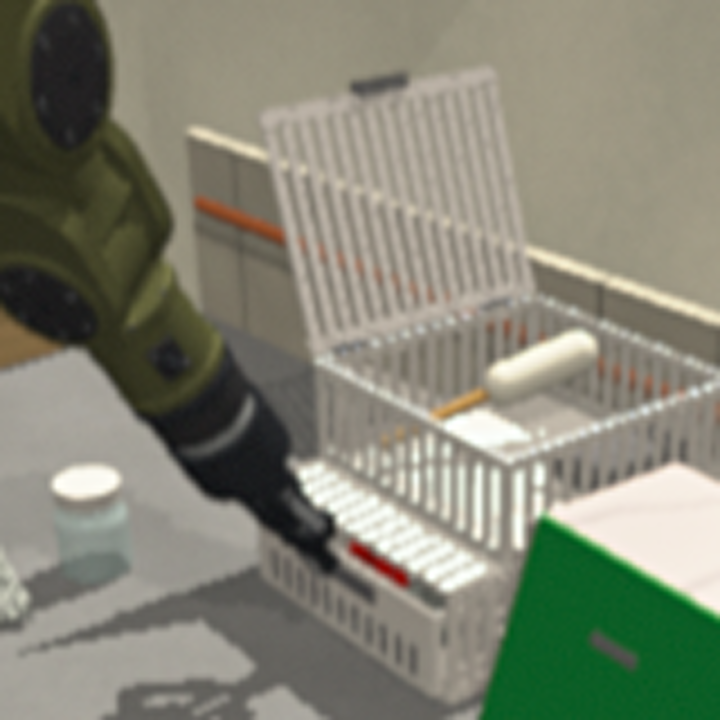

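Emit:
drive_tool(
  moves="-12 -3 -6 0 0 0;-2 0 -10 0 0 0;0 0 0 0 0 0",
)

```text
time: 35.7
ee_pos: [0.6067, 0.2208, 0.0387]
eef_rot: [0.017, 1.024, -0.023]
force: [-0.4, -0.6, 0.3]
grip_width: -0.001
```

Emit:
drive_tool(
  moves="8 0 -2 0 0 0;8 0 -1 0 0 0;8 0 -1 0 0 0;6 0 -1 0 0 0",
)

```text
time: 36.1
ee_pos: [0.6227, 0.22, 0.0239]
eef_rot: [0.009, 1.052, -0.016]
force: [-27.2, 1.3, 15.1]
grip_width: -0.003
```

```bash
python3 st.py; python3 shot.py side 220 50 380 210 4.5 p7
```

```text
t 36.1 p [0.6227 0.22   0.0239] g -0.003 F [-27.2   1.3  15.1] yaw of tool y 1.553 
x [ 0.496 -0.009 -0.868] y [ 0.017  1.    -0.001] j [ 0.46  0.3  -0.74  0.07 -0.23  0.42]
```

View pics/p7.png

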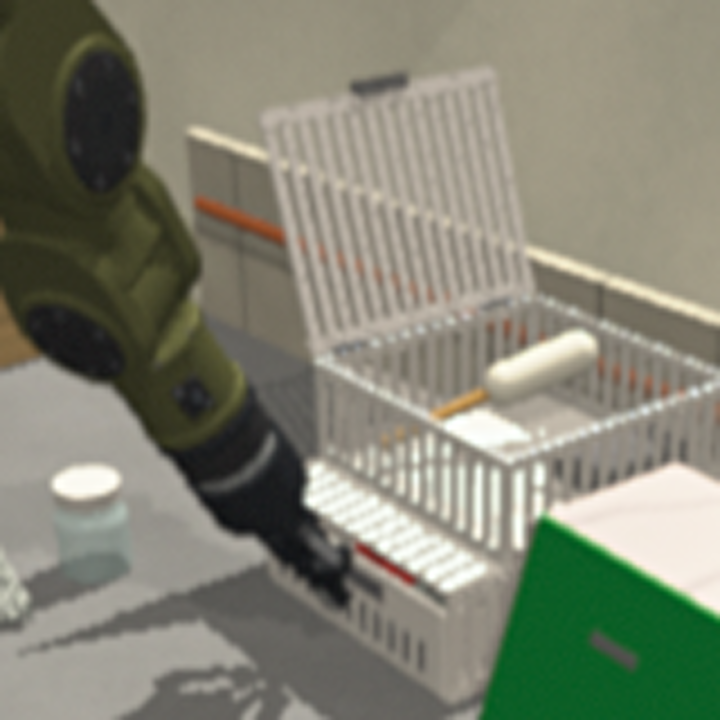

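Emit:
drive_tool(
  moves="-15 0 5 0 0 0;-30 0 15 0 0 0;-40 0 30 0 0 0;-40 0 40 0 0 0",
)

```text
time: 36.55
ee_pos: [0.4993, 0.2181, 0.1057]
eef_rot: [0.007, 1.059, -0.02]
force: [0.5, 0.7, 0.3]
grip_width: -0.002
```

```bash
python3 st.py; python3 shot.py side 230 90 360 220 5.5 p8;python3 shot.py top 200 130 320 240 5.4 p9
```

```text
t 36.55 p [0.4993 0.2181 0.1057] g -0.002 F [0.5 0.7 0.3] yaw of tool y 1.551 
x [ 0.489 -0.014 -0.872] y [ 0.02   1.    -0.004] j [ 0.59 -0.02 -0.85  0.3  -0.29  0.55]
```

View pics/p8.png

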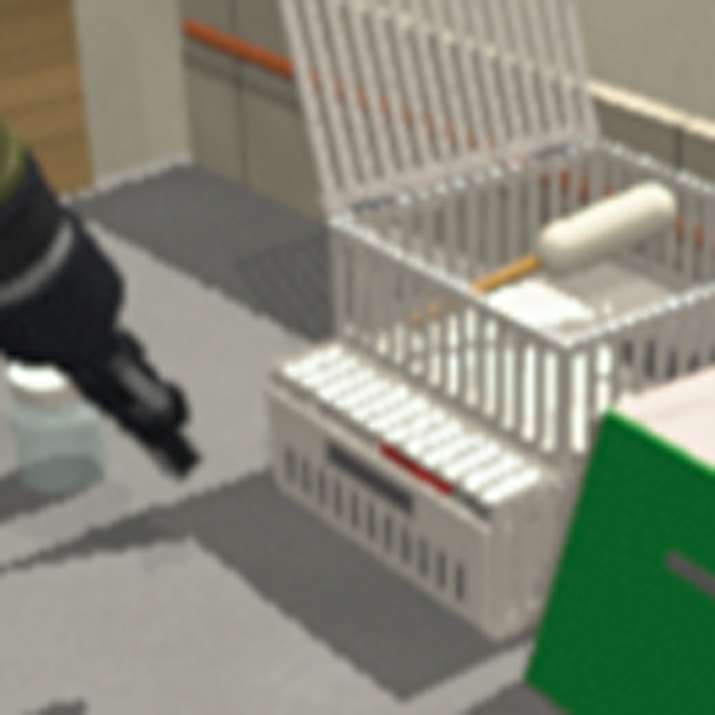

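View pics/p9.png

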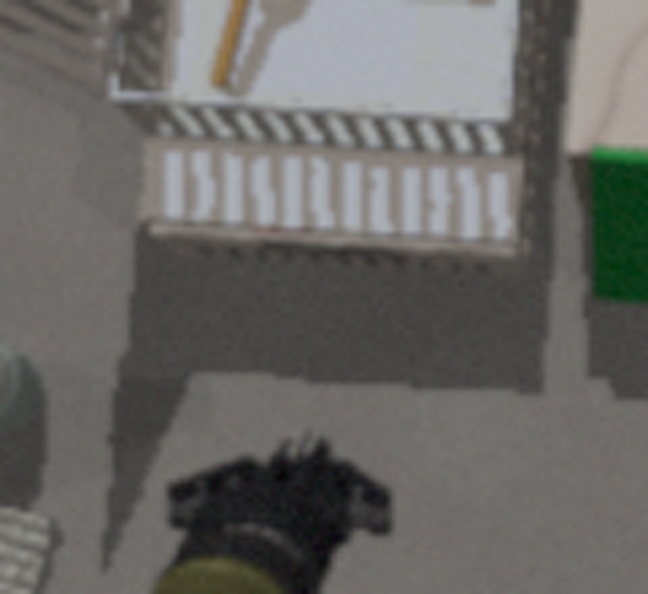

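Run:
```python
from h import *
P=atz("top",(227.8,173.1),.078);Q=atz("top",(296.3,176.9),.078);A=atz("top",(222.5,228.7),.078);B=atz("top",(290.3,232.8),.078)
print((P+Q)/2,(A+B)/2,(P+Q)/2-(A+B)/2)
# side: panel top corners start vs now ; p8 crop /5.5+(230,90)
A=atz("side",(220+65/6,130+290/6),.078);B=atz("side",(220+285/6,130+462/6),.078)
P=atz("side",(230+270/5.5,90+385/5.5),.078);Q=atz("side",(230+490/5.5,90+525/5.5),.078)
print((P+Q)/2-(A+B)/2,P,Q)
```

```text
[0.62226596 0.21615897 0.078     ] [0.43470801 0.22763596 0.078     ] [ 0.18755795 -0.01147698  0.        ]
[ 0.19198591 -0.00443725  0.        ] [0.62910622 0.33095901 0.078     ] [0.61990336 0.10519306 0.078     ]
```

Run:
```python
import cv2,numpy as np
a=cv2.imread("pics/p7_full.png");b=cv2.imread("pics/p8_full.png");z=cv2.imread("pics/p6_full.png")
f=lambda i:cv2.resize(i[140:215,270:345],(0,0),fx=4,fy=4,interpolation=cv2.INTER_CUBIC)
cv2.imwrite("pics/q1.png",np.hstack([f(z),np.zeros((300,4,3),np.uint8),f(a)]));cv2.imwrite("pics/q2.png",np.hstack([f(a),np.zeros((300,4,3),np.uint8),f(b)]))
```

```text
(no output)
```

View pics/q2.png

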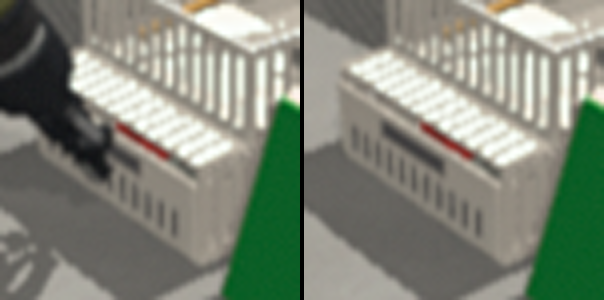

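Emit:
drive_tool(
  moves="-30 0 40 0 0.1 0;-20 0 40 0 0.1 0;-20 0 40 0 0.1 0;0 0 20 0 0.1 0;0 0 0 0 0 0",
)

```text
time: 37.15
ee_pos: [0.4339, 0.2208, 0.2481]
eef_rot: [0.008, 1.449, -0.012]
force: [1.0, 0.1, -0.2]
grip_width: 0.002
```

```bash
python3 st.py; python3 shot.py side 0 0 640 400 1.2 r1;python3 shot.py top 0 0 640 400 1.2 r2
python3 - <<'E'
import cv2
a=cv2.imread("pics/r2_full.png");b=cv2.imread("pics/r1_full.png")
cv2.imwrite("pics/r3.png",cv2.resize(a[140:200,300:470],(0,0),fx=4.6,fy=4.6,interpolation=cv2.INTER_CUBIC))
cv2.imwrite("pics/r4.png",cv2.resize(b[150:310,310:500],(0,0),fx=3.7,fy=3.7,interpolation=cv2.INTER_CUBIC))
E
```

```text
t 37.15 p [0.4339 0.2208 0.2481] g 0.002 F [ 1.   0.1 -0.2] yaw of tool y 1.558 
x [ 0.122 -0.003 -0.993] y [ 0.013  1.    -0.002] j [ 0.52 -0.01 -0.36  1.11 -0.06  0.53]
```

View pics/r1.png

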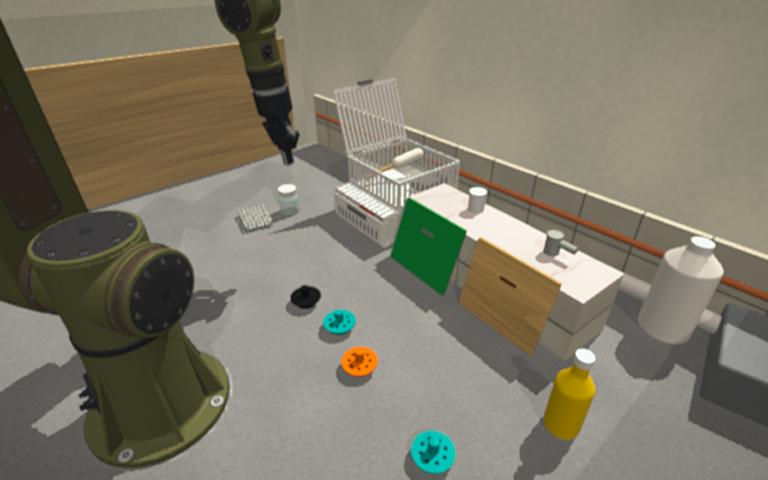

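View pics/r2.png

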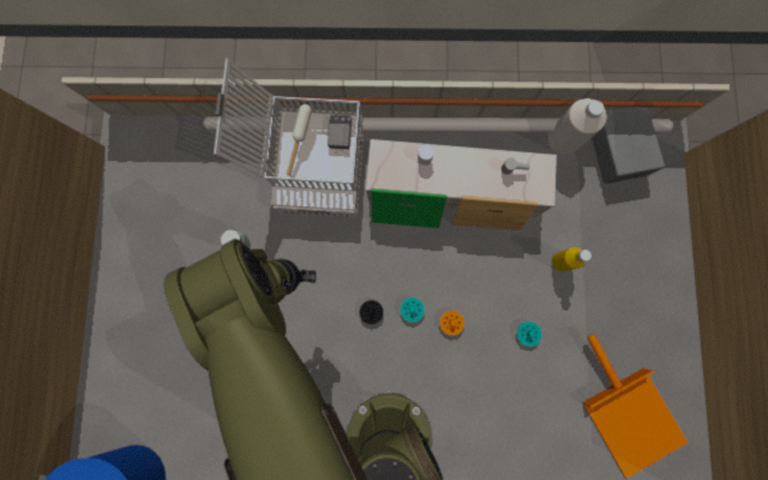

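View pics/r3.png

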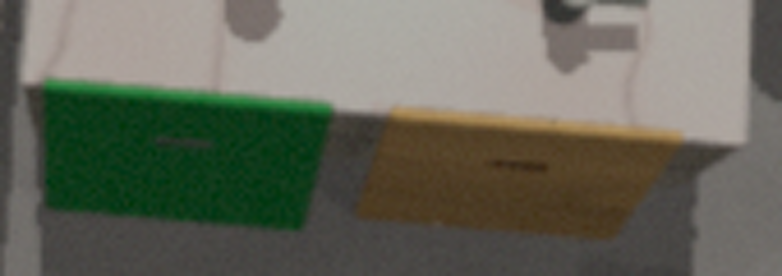

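View pics/r4.png

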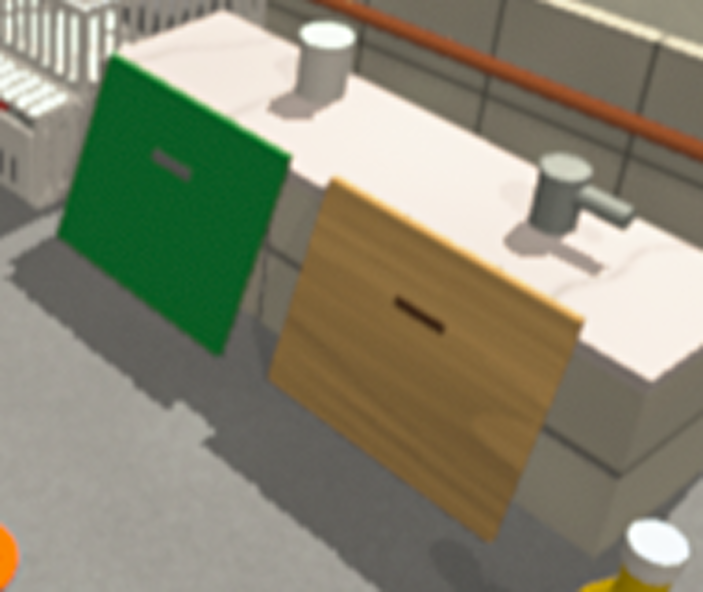

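Run:
```python
from h import *
t=lambda x,y:(300+x/4.6,140+y/4.6); s=lambda x,y:(310+x/3.7,150+y/3.7)
def rep(nm,n,tl,tr,bl,br):
    T=[atz(n,p,.165) for p in(tl,tr)];B=[atz(n,p,.002) for p in(bl,br)]
    w0=np.array([.6425,-.183]);xa=np.array([np.cos(.067),-np.sin(.067)])
    f=lambda P:(P[:2]-w0)@xa
    tm=(T[0]+T[1])/2;bm=(B[0]+B[1])/2
    print(nm,n,"top xw",f(tm).round(3),"foot xw",f(bm).round(3),"lean deg",np.degrees(np.arcsin((f(tm)-f(bm))/.17)).round(1),"mid",((tm+bm)/2).round(3),"yaw",np.arctan2(-(T[0]-T[1])[0],(T[0]-T[1])[1]).round(3))
rep("green","top",t(45,85),t(331,104),t(47,207),t(300,229))
rep("green","side",s(118,58),s(290,158),s(58,236),s(220,355))
rep("bamboo","top",t(390,108),t(681,134),t(358,216),t(615,238))
rep("bamboo","side",s(335,181),s(580,322),s(270,378),s(490,540))
```

```text
green top top xw 0.001 foot xw -0.055 lean deg 19.4 mid [ 0.625 -0.043  0.084] yaw -0.057
green side top xw -0.008 foot xw -0.054 lean deg 15.7 mid [ 0.621 -0.049  0.084] yaw -0.074
bamboo top top xw 0.001 foot xw -0.043 lean deg 15.1 mid [ 0.615 -0.282  0.084] yaw -0.08
bamboo side top xw -0.006 foot xw -0.043 lean deg 12.4 mid [ 0.611 -0.282  0.083] yaw -0.07
```

All within limits: the boards lean about 13–19°, the drawer is home, the bystanders have not moved and the robot is clear of everything.

Run:
```python
from station import bot
print(bot.sign_off())
```

```text
the job is handed in; nothing more can be done
None
```

The job is handed in at about 37 s. Both boards lean on the tiled boxing, the three small parts found are in the drawer, and the drawer is pushed home.

**What I did**
- **Boards:** The bamboo and green boards came out of the drawer and stand on their long edges against the tiles.
- **Small parts:** Three were present: the red drain cover, the blue pot scrubber and the steel strainer. No mop clamp or valve body was visible on the cupboard floor. I left the black, orange and turquoise look-alikes alone.
- **Drawer:** I pushed it in with closed fingers on the front panel.

**Last checks, all from the camera images**
- **Lean:** Bamboo leans about 12–15°, with its foot about 43 mm out. Green leans about 16–19°, with its foot about 55 mm out. Both top edges are within about 8 mm of the tile face, and both boards are square to the wall within 1–2°.
- **Drawer travel:** It measured 188 mm in one camera and 192 mm in the other, against 190 mm for fully home. The push ended at a hard stop of about 27 N with no spring-back. I had no direct reading of the drawer joint.
- **Bystanders:** Bottle and rack look unmoved in the last pictures, as does the jar (partly hidden by the arm in the top view). I judged this by eye.

**What went wrong on the way**
- My first grasp of the scrubber missed. In the pictures the fingertips sat about 18 mm higher than stated, so I went lower after that.
- The strainer was knocked aside before I reached it, so I located it again.
- On the first push something, probably the gripper's body on the deck edge, pushed back with about 18 N. I backed off and finished with the tool tilted.

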